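# Ballast and set the stop screw of the bias chute

## Robot

A 7-joint arm with a two-finger parallel gripper is mounted at the origin on the work surface. World frame = base frame: x ahead of the robot, y to its left, z up, the work surface at z = 0. Lengths are in m, angles in rad, forces in N, time in s.
With the tool pointing down it reaches from about 0.425 to 0.95 m from the base axis. Payload 4.7 kg.
Tool frame: the origin (TCP) lies between the finger pads; the fingertips stand 8 mm ahead of it and the grasp point (between the pads) lies 11 mm behind it; x points along the fingers, z is the direction in which the jaws open and shut, and the axes are right-handed (so a half turn about x gives the same grasp; the last joint's range is limited). The gripper opens to 85 mm and grips with 20 to 120 N. Pads are 22 mm wide; open, the fingers measure 114 mm over their backs; the gripper's body (76 mm by 85 mm) begins 54 mm behind the grasp point. The pads swing forward as they close: fully open they stand 13 mm farther back than shut.
Start: joints at [-1.356, 0.469, -0.049, 1.532, 0.024, 1.141, -0.082], TCP at [0.163, 0.655, 0.239] pointing down, gripper open.
Joint ranges: [-2.59, 2.59], [-0.33, 1.99], [-1.39, 1.29], [0.1, 2.45], [-1.04, 4.18], [0.21, 1.99], [-2.66, 2.66]. Speed limits (rad/s): [2.57, 2.57, 3.14, 3.14, 3.14, 3.14, 3.14].

## Interface

Orientations are given as a unit quaternion [x, y, z, w].
In Python, from station import bot gives the robot as it stands.
- The arm moves only by the tool jog_arm, never from a script. Its argument "motion" is a list of rows, each an object of numbers: "tx", "ty", "tz": the shift along the tool's x, y, z in mm; "roll": the turn about the tool's x in rad. In form: [{"tx": .., "ty": .., "tz": .., "roll": ..}, ...]. A call has 1 to 10 rows; each row shifts and turns the pose as measured when the row begins, along the tool's axes as they then stand; what a row does not reach is not made up. A row lasts 1/10 s, in which the tool goes at most 50 mm and 8.59 degrees, less where a joint would pass 70% of its speed; a pose out of reach is approached as far as the arm can. A call is refused whole if a number of a shift passes 50 or a number of a turn 0.15, either way. A call with a gripper value outside its range is refused whole. "grip" is the closure, from 0 (fully open) to 1 (shut), set as the call begins (left out, the last holds). The fingers move at their own pace and stop on an object; the grip force is fixed at half the most. Time passes only in rows, so rows that do not move let the fingers close. It gives the time, the measured TCP pose, the force and the opening at its end, in the units of the state.
- bot.get_obs(): the state, without advancing time (a new reading comes with each control period).
- bot.snapshot(name): name is "side" or "top"; returns a dict with "color" (420x560x3 uint8, red, green, blue), "vfov" (degrees; the focal length in pixels is half the picture's height over the tangent of half this angle, whatever the lens; pixels are square), "cx", "cy" (the principal point, pixels), "view" (4x4, takes a point from world to camera coordinates). Camera axes: x right, y down, z forward; pixel columns grow to the right and rows downward; lengths in m; the calibration is good to about 2 mm. A picture is of the moment at which its call begins. There is no depth.
- bot.sign_off(): hands the job in, once; it reports no verdict.
Trained networks look in a picture, given as the dict that the camera call returned (one of the last four; its "shot" number tells which), for a name from the list of things; names that differ only in an ending like _2 or _b are one class to them, and where a whole thing is asked for, a point or a joint stands for the part that bears it (a point fixed in the world has none). Each returns a list of dicts, best first, with "p" (0 to 1); they miss things now and then, are a little off and sometimes report something else, mostly with a low value. They report only what shows in the picture. A call takes as long as a camera call. They do not tell look-alikes from the thing itself.
- bot.spot_in(picture, target): "centre" ([column, row] in pixels, amid what is visible of it).
The state is a dict: "time_s": time; "joint_positions": joint angles; "dq": joint speeds; "tau": joint torques, N m; "position": TCP position; "ee_rot": TCP orientation; "force": force on the tool from outside, world axes, zero at the start; "moment": the same for the moment, N m; "grip_width": finger opening in m.
Only numpy, scipy, OpenCV 4.12 (cv2) and the standard library are available. Lean on these libraries where they do the work, as an engineer would, in place of code of your own. Each camera call takes 0.05 s, during which the arm holds its last target.

## Task

Get the bias chute ready for a test: throw its red clamp lever over to free, and nest all the ballast weights standing on the counter (the open cups and the plain slug, not the knobbed weight) inside one another, largest to smallest, upright in the round well of the rig. Then turn the orange screw clockwise until it bottoms, back it off a quarter of a turn, and throw the clamp lever back to locked. Leave everything else on the counter where it is.

Things in the scene. Friction and masses are not known exactly. Their poses are not given: they have to be found in the camera images.
- rig: green bed plate of the chute rig, fixed to the counter, 260 x 360 mm, 12 mm thick; its position and yaw differ from start to start. Origin on the counter, straight under the screw's axis; the plate spans x -70..190, y -180..180 mm of its frame. x points to the far side, where a sloping tin chute (110 mm wide, up to 160 mm high) stands over x 78..182; y runs along the row well (y +120), screw (y 0), clamp lever (y -120)
- well (a point): centre of the floor of the round ballast well (12 mm above the counter); the well is an aluminium rim 10 mm high, 76 mm inside and 88 mm outside diameter
- cup_a: largest ballast weight, always present: dark cast iron open cup, outer diameter 68, inner 60, height 36 mm, floor 4 mm thick, 0.45 kg. Origin at the centre of its underside, z up through the mouth
- cup_b: brass cup weight, may be absent: outer diameter 53, inner 45, height 50 mm, floor 4 mm, 0.36 kg. Origin at the centre of its underside, z up through the mouth
- cup_c: copper cup weight, may be absent: outer diameter 38, inner 30, height 64 mm, floor 4 mm, 0.28 kg. Origin at the centre of its underside, z up through the mouth
- slug: smallest ballast weight, may be absent: solid aluminium-coloured cylinder, diameter 24, height 78 mm, 0.22 kg. Origin at the centre of its underside, z along it. When everything is nested, each weight stands at least 18 mm proud of the next larger one and can be held by that part
- screw (a joint): angle of the stop screw in rad; it grows as the screw is turned clockwise (seen from above), stops hard at 4.0 (bottomed) and at 0; it starts between 0.4 and 2.0. Light friction (0.06 N m), stays where it is left and does not rise or sink as it turns. A quarter turn back from the bottom is 2.43
- screw_head (a point): centre of the top of the screw's orange wing, 83 mm above the counter, on the vertical screw axis. The wing is a bar 50 mm long (this point's x, white mark at the +x end), 14 mm thick (y) and 30 mm high, over a brass collar of 40 mm diameter whose top is 53 mm above the counter. At joint value 0 the point's axes are those of the rig; bottomed, the mark has turned 4.0 rad clockwise from there
- clamp (a joint): angle of the clamp lever in rad: 0 = locked (leaning to the rig's -x, towards the robot), 1.0 = free (leaning to +x). It starts locked; counts as free above 0.85 and as locked below 0.15; light friction, stays where it is left
- clamp_tip (a point): centre of the red ball (26 mm diameter) at the end of the lever, a 10 mm rod; it lies 80 mm from the pivot, which runs along the rig's y axis 34 mm above the counter at x 0, y -120 mm of the rig's frame. The ball swings between x -38 and x +38 mm, 104 mm up at both ends and 114 mm up in the middle
- iron_weight: solid cast iron weight with a knob, 64 mm diameter, 72 mm high; a bystander, not ballast. Origin at the centre of its underside
- brass_ring: brass centring ring, 72 mm diameter, 12 mm high, under the jack; leave alone. Origin at the centre of its underside
- level: yellow spirit level 150 x 24 x 45 mm (x, y, z); leave alone. Origin at the centre of its underside
- grease_tin: red tin, 64 mm diameter, 50 mm high; leave alone. Origin at the centre of its underside
- jack_center (a point): white porcelain jack, 63 mm ball resting on the brass ring; leave alone. This point is its centre
Not all that is in view belongs to the job. Several things have the shape of the cup_c; the one meant has the colours described above. Leave any pink look-alike of the cup_a alone.

How it is judged:
On the way, in this order (a step that is already met when the one before it is completed fails the run):
1. the clamp lever is free and all the weights present are nested upright in the well (value of joint clamp above 0.85 rad and horizontal distance between cup_a and well below 0.008 m and z of cup_a in the frame of well below 0.004 m and angle between each of cup_a, cup_b, cup_c, slug's own z axis and vertical below 0.12 rad and z of cup_b in the frame of well below 0.008 m and z of cup_c in the frame of well below 0.012 m and z of slug in the frame of well below 0.016 m and horizontal distance between cup_a and cup_b below 0.008 m and horizontal distance between cup_a and cup_c below 0.015 m and horizontal distance between cup_a and slug below 0.022 m and horizontal distance between cup_b and cup_c below 0.008 m and horizontal distance between cup_b and slug below 0.015 m and horizontal distance between cup_c and slug below 0.008 m), for 0.2 s.
2. the screw is bottomed, with the clamp free and the weights still nested (all of step 1 and value of joint screw above 3.93 rad), for 0.1 s.
3. the screw is backed off a quarter turn, with the clamp still free (value of joint screw between 2.229 and 2.629 rad and value of joint clamp above 0.85 rad), for 0.2 s.
At the end, for the whole second after the job is handed in: Every weight present is upright (7 deg) and home (4 mm) in the next larger one, the largest in the well; the screw has been bottomed and stands 90 deg (within 11) back from the bottom; the clamp lever is locked (below 0.15 rad); all is at rest (horizontal distance between cup_a and well below 0.008 m and z of cup_a in the frame of well below 0.004 m and angle between each of cup_a, cup_b, cup_c, slug's own z axis and vertical below 0.12 rad and z of cup_b in the frame of well below 0.008 m and z of cup_c in the frame of well below 0.012 m and z of slug in the frame of well below 0.016 m and horizontal distance between cup_a and cup_b below 0.008 m and horizontal distance between cup_a and cup_c below 0.015 m and horizontal distance between cup_a and slug below 0.022 m and horizontal distance between cup_b and cup_c below 0.008 m and horizontal distance between cup_b and slug below 0.015 m and horizontal distance between cup_c and slug below 0.008 m and linear speed of each of cup_a, cup_b, cup_c, slug below 0.02 m/s and value of joint screw between 2.229 and 2.629 rad and value of joint clamp below 0.15 rad); the robot touches nothing.
It fails at once if a bystander (jack, brass ring, iron weight, level or tin) is moved more than 3 cm (distance of any of iron_weight, brass_ring, jack_center, level, grease_tin from where it was at the start of the episode above 0.03 m).
Of cup_b, cup_c, slug only 1 to 3 are there at a start; the rules pass over those that are not, and their reading is None.
At some moment in a run one of cup_a, cup_b may be knocked a few centimetres aside while the robot is not near it.
It also fails if it takes over 210 s, if anything falls off the work surface, if the arm or the gripper's body presses on something with over 40 N, if the wrist force passes 120 N, or if a joint passes its speed limit or range.

## Working session

There is one attempt and no reset: what is moved stays moved. The work goes in short steps, Python scripts to look and compute and a tool call to move; the robot and the scene stay as the last step left them, time stands still between calls to the robot, and variables do not carry over. Pictures are saved under pics/ and viewed, and the job is handed in when it is done.

Besides the shell and the picture viewer there is one more tool, called after "Call:" in YAML: its name, and indented under it one key for each argument. jog_arm: Moves the arm, as the interface text tells. Its arguments: {"type":"object","properties":{"motion":{"type":"array"},"grip":{"type":"number"}},"required":["motion"]}

```bash
ls; mkdir -p pics; cat > h.py <<'E'
import numpy as np, cv2, json, pickle
from station import bot
def shot(n,save=None):
    p=bot.snapshot(n)
    if save: cv2.imwrite('pics/'+save,cv2.cvtColor(p['color'],cv2.COLOR_RGB2BGR)); pickle.dump(p,open('pics/'+save+'.pkl','wb'))
    return p
def f(p): return p['color'].shape[0]/2/np.tan(np.radians(p['vfov'])/2)
def proj(p,X):
    V=np.array(p['view']); X=np.atleast_2d(X); c=X@V[:3,:3].T+V[:3,3]
    return np.c_[p['cx']+f(p)*c[:,0]/c[:,2], p['cy']+f(p)*c[:,1]/c[:,2]]
def back(p,uv,z):
    V=np.array(p['view']); R=V[:3,:3]; o=-R.T@V[:3,3]
    uv=np.atleast_2d(uv); d=np.c_[(uv[:,0]-p['cx'])/f(p),(uv[:,1]-p['cy'])/f(p),np.ones(len(uv))]@R
    return o+d*((z-o[2])/d[:,2])[:,None]
def crop(p,name,x0,y0,w,h,s):
    im=p['color'][y0:y0+h,x0:x0+w]; im=cv2.resize(im,None,fx=s,fy=s,interpolation=cv2.INTER_CUBIC)
    cv2.imwrite('pics/'+name,cv2.cvtColor(im,cv2.COLOR_RGB2BGR))
E
python3 - <<'E'
from h import *
s=shot('side','s0.png');t=shot('top','t0.png')
for p in (s,t):
    V=np.array(p['view']);print(p['vfov'],p['cx'],p['cy'],np.round(-V[:3,:3].T@V[:3,3],3),np.round(V[:3,:3],2).tolist(), [k for k in p])
    for n in ['cup_a','cup_b','cup_c','slug','screw_head','clamp_tip','iron_weight','rig','jack_center','level','grease_tin','brass_ring']:
        print(n,[(np.round(d['centre']).astype(int).tolist(),round(d['p'],2)) for d in bot.spot_in(p,n)])
o=bot.get_obs();print({k:np.round(v,3).tolist() for k,v in o.items()})
E
```

```text
pics
52.83138704663306 281.7693974375167 206.9234793757334 [0.48  0.789 0.741] [[-1.0, -0.06, -0.01], [-0.04, 0.64, -0.77], [0.05, -0.76, -0.64]] ['color', 'vfov', 'cx', 'cy', 'view', 'shot']
cup_a [([338, 256], 0.93), ([259, 284], 0.68), ([311, 274], 0.57)]
cup_b [([338, 256], 0.93), ([259, 284], 0.68), ([311, 274], 0.57)]
cup_c [([338, 256], 0.93), ([259, 284], 0.68), ([311, 274], 0.57)]
slug []
screw_head []
clamp_tip []
iron_weight [([163, 280], 0.6)]
rig [([256, 189], 0.96)]
jack_center [([172, 359], 0.71)]
level [([162, 281], 0.72), ([390, 327], 0.59), ([309, 275], 0.45)]
grease_tin [([343, 141], 0.95)]
brass_ring [([183, 374], 0.82)]
53.490293826599455 268.96870232322414 200.4546057832248 [0.463 0.005 1.249] [[-0.01, -1.0, 0.01], [-1.0, 0.01, -0.06], [0.06, -0.01, -1.0]] ['color', 'vfov', 'cx', 'cy', 'view', 'shot']
cup_a [([203, 192], 0.81), ([231, 247], 0.67), ([212, 226], 0.64), ([162, 192], 0.61), ([323, 179], 0.42)]
cup_b [([203, 192], 0.81), ([231, 247], 0.67), ([212, 226], 0.64), ([162, 192], 0.61), ([323, 179], 0.42)]
cup_c [([203, 192], 0.81), ([231, 247], 0.67), ([212, 226], 0.64), ([162, 192], 0.61), ([323, 179], 0.42)]
slug []
screw_head [([160, 190], 0.67), ([318, 206], 0.47)]
clamp_tip []
iron_weight [([201, 119], 0.71)]
rig [([319, 178], 0.61)]
jack_center [([137, 143], 0.82), ([362, 222], 0.52), ([316, 204], 0.38)]
level []
grease_tin [([408, 258], 0.59)]
brass_ring [([405, 261], 0.68), ([144, 149], 0.65)]
{'time_s': 1.3, 'joint_positions': [-1.356, 0.469, -0.049, 1.532, 0.024, 1.141, -0.082], 'dq': [-0.001, -0.0, -0.001, -0.001, -0.001, -0.001, 0.001], 'tau': [-0.001, -51.017, -0.047, -23.8, 0.011, 0.001, -0.0], 'position': [0.163, 0.655, 0.239], 'ee_rot': [-0.435, 0.557, 0.436, 0.557], 'force': [0.324, -0.326, 0.601], 'moment': [-0.001, -0.025, 0.001], 'grip_width': 0.085}
```

```bash
python3 - <<'E'
import cv2
for n in 's0','t0':
    im=cv2.imread(f'pics/{n}.png'); cv2.imwrite(f'pics/{n}b.png',cv2.resize(im,(800,600),interpolation=cv2.INTER_CUBIC))
E
```

```text
(no output)
```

View pics/s0b.png

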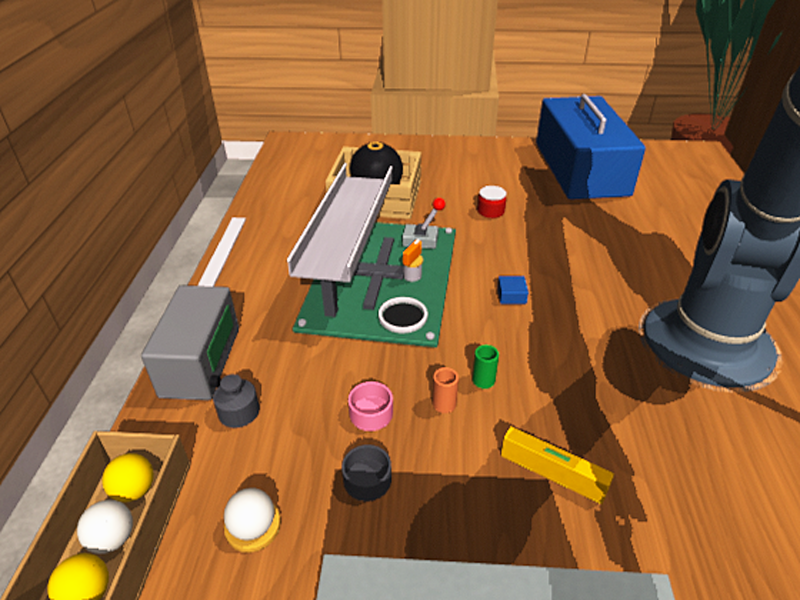

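View pics/t0b.png

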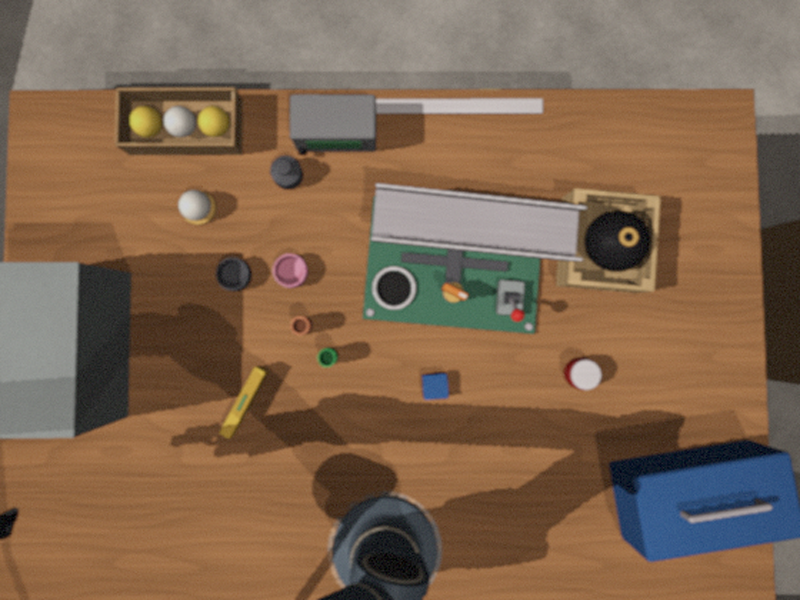

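```bash
python3 - <<'E'
from h import *
s=pickle.load(open('pics/s0.png.pkl','rb'));t=pickle.load(open('pics/t0.png.pkl','rb'))
crop(t,'c1.png',140,160,140,105,5.7); crop(t,'c2.png',250,120,140,115,5.7); crop(s,'c3.png',190,130,140,120,5.7); crop(s,'c4.png',230,235,210,150,3.8)
k=.7
for n,uv in dict(boxbot1=(131,280),boxbot2=(131,437),).items(): print(n,back(t,np.array(uv)*k,0))
for n,uv in dict(top1=(80,262),top2=(75,437)).items(): print(n,[np.round(back(t,np.array(uv)*k,z),3).tolist() for z in (0.1,.2,.3,.4)])
print(np.round(back(s,np.array([[333,555],[667,573]])*k,.2),3),np.round(back(s,np.array([[333,555],[667,573]])*k,.3),3))
E
```

```text
boxbot1 [[0.55475596 0.52933642 0.        ]]
boxbot2 [[0.22965528 0.52285391 0.        ]]
top1 [[[0.583, 0.586, 0.1]], [[0.572, 0.536, 0.2]], [[0.562, 0.485, 0.3]], [[0.552, 0.435, 0.4]]]
top2 [[[0.249, 0.588, 0.1]], [[0.268, 0.537, 0.2]], [[0.286, 0.486, 0.3]], [[0.305, 0.436, 0.4]]]
[[0.565 0.522 0.2  ]
 [0.262 0.52  0.2  ]] [[0.549 0.571 0.3  ]
 [0.303 0.57  0.3  ]]
```

View pics/c1.png

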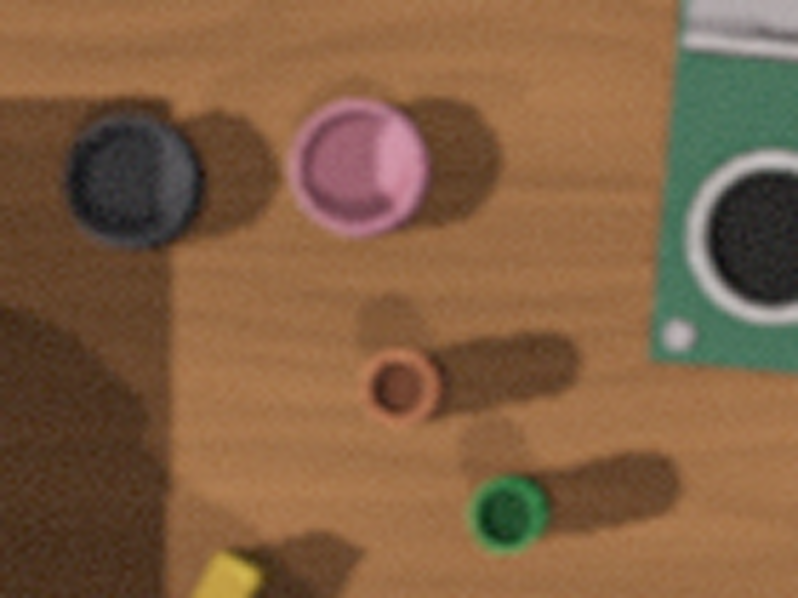

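View pics/c2.png

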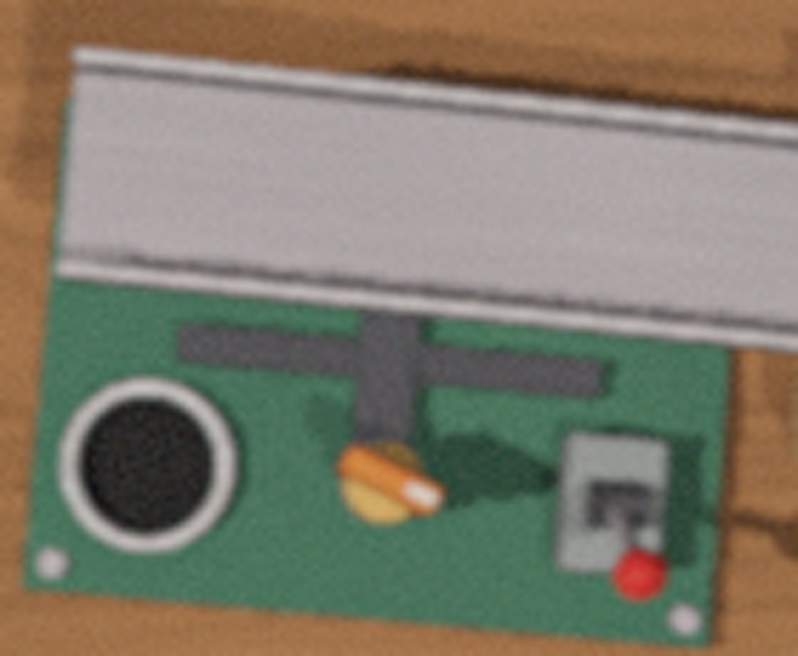

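View pics/c3.png

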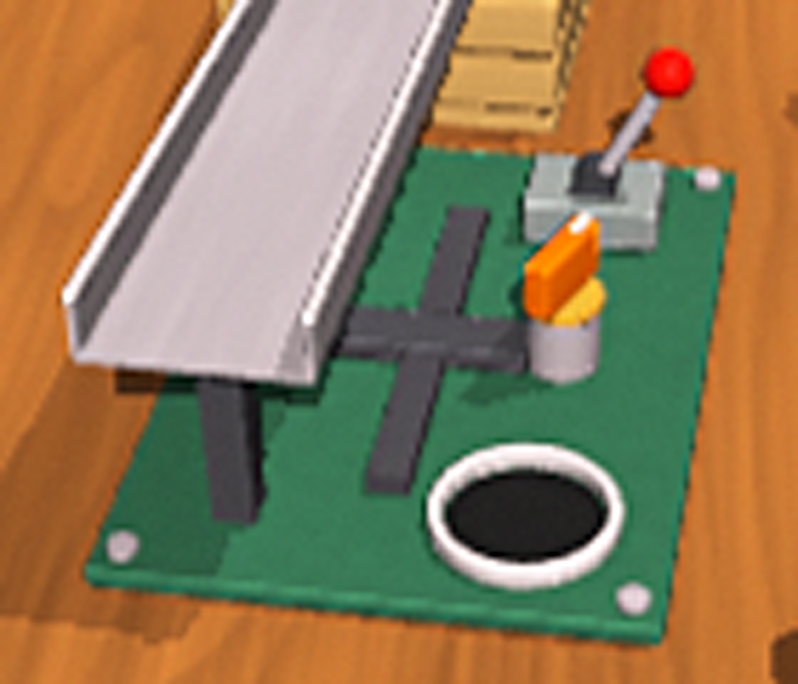

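View pics/c4.png

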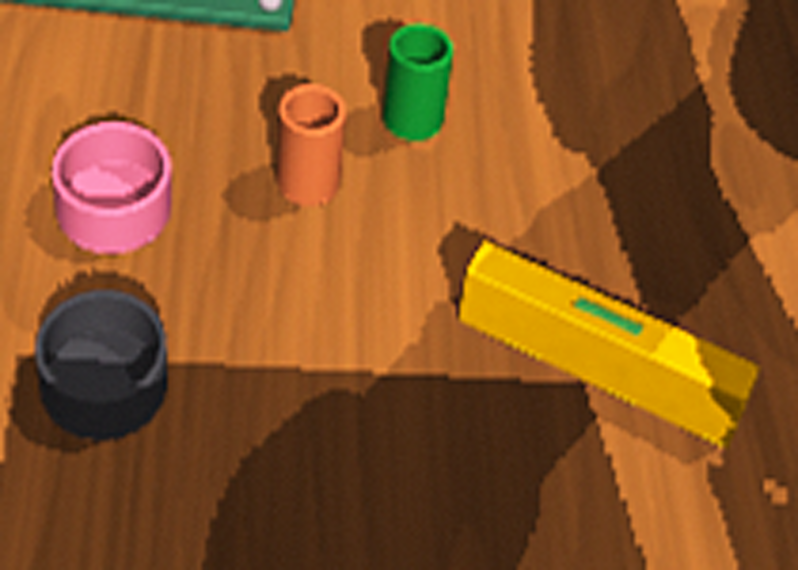

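```bash
cat > rig.py <<'E'
from h import *
from scipy.optimize import least_squares
s=pickle.load(open('pics/s0.png.pkl','rb'));t=pickle.load(open('pics/t0.png.pkl','rb'))
c2=lambda x,y:((x+.5)/5.7-.5+250,(y+.5)/5.7-.5+120)
c3=lambda x,y:((x+.5)/5.7-.5+190,(y+.5)/5.7-.5+130)
obs=[(t,c2(25,590),(-70,180,12)),(t,c2(712,645),(-70,-180,12)),(t,c2(148,465),(0,120,22)),(t,c2(639,574),(-38,-120,104)),
(s,c3(662,627),(-70,180,12)),(s,c3(88,570),(190,180,12)),(s,c3(735,177),(-70,-180,12)),(s,c3(526,513),(0,120,22)),(s,c3(669,72),(-38,-120,104))]
def w(q,P):
    c,s_=np.cos(q[2]),np.sin(q[2]); P=np.array(P)/1000
    return np.array([q[0]+c*P[0]-s_*P[1],q[1]+s_*P[0]+c*P[1],P[2]])
def res(q,o=obs): return np.concatenate([proj(p,w(q,P))[0]-uv for p,uv,P in o])
if __name__=='__main__':
    for name,o in (('all',obs),('top',obs[:4]),('side',obs[4:])):
        r=least_squares(lambda q:res(q,o),[.6,-.1,0],loss='soft_l1'); print(name,r.x,np.round(res(r.x,o).reshape(-1,2),1).tolist())
    q=least_squares(res,[.6,-.1,0],loss='soft_l1').x; np.save('rig.npy',q)
    for n,P in dict(well=(0,120,12),screw=(0,0,83),ball=(-38,-120,104)).items(): print(n,w(q,P))
    # cups: top-view rim centres and side view
    c1=lambda x,y:((x+.5)/5.7-.5+140,(y+.5)/5.7-.5+160); c4=lambda x,y:((x+.5)/3.8-.5+230,(y+.5)/3.8-.5+235)
    for n,uv,p,z in (('a',c1(132,181),t,.036),('pink',c1(359,167),t,.036),('c',c1(402,386),t,.064),('green',c1(510,513),t,.064),('a',c4(101,346),s,.036),('pink',c4(112,175),s,.036),('c',c4(312,107),s,.064),('green',c4(420,45),s,.064),('wingmark',c2(424,496),t,.083),('wingend',c2(355,463),t,.083),('wingmark',c3(582,224),s,.083)): print(n,np.round(back(p,uv,z),4))
E
python3 rig.py
```

```text
all [ 0.52507347 -0.13995901 -0.08493198] [[-0.8, 0.1], [-0.2, 0.1], [-0.3, -0.1], [0.2, -0.2], [0.8, 0.0], [-1.0, -0.2], [-0.0, -1.9], [0.0, -1.7], [0.3, 0.2]]
top [ 0.52496639 -0.14079182 -0.08558189] [[-0.5, 0.1], [0.0, 0.2], [0.0, -0.1], [0.5, -0.2]]
side [ 0.52510928 -0.13816508 -0.08646025] [[0.7, 0.6], [-1.3, 0.2], [0.0, -1.6], [-0.1, -1.3], [0.3, 0.6]]
well [ 0.53525306 -0.02039155  0.012     ]
screw [ 0.52507347 -0.13995901  0.083     ]
ball [ 0.47703086 -0.25630293  0.104     ]
a [[0.5647 0.3078 0.036 ]]
pink [[0.5712 0.1919 0.036 ]]
c [[0.4593 0.1657 0.064 ]]
green [[0.3962 0.112  0.064 ]]
a [[0.5643 0.3135 0.036 ]]
pink [[0.5704 0.2011 0.036 ]]
c [[0.4589 0.1686 0.064 ]]
green [[0.3959 0.1159 0.064 ]]
wingmark [[ 0.5155 -0.1555  0.083 ]]
wingend [[ 0.5319 -0.1218  0.083 ]]
wingmark [[ 0.5166 -0.1527  0.083 ]]
```

```bash
cat > cyl.py <<'E'
from h import *
from scipy.optimize import minimize
def sil(p,x,y,z0,r,h):
    a=np.linspace(0,2*np.pi,48,endpoint=False); P=np.array([[x+r*np.cos(i),y+r*np.sin(i),z] for i in a for z in (z0,z0+h)])
    return proj(p,P)
def iou(p,m,x,y,z0,r,h):
    k=4; hull=cv2.convexHull(((sil(p,x,y,z0,r,h)+.5)*k).astype(np.float32)).astype(np.int32)
    M=np.zeros((420*k,560*k),np.uint8); cv2.fillConvexPoly(M,hull,1); M=cv2.resize(M.astype(np.float32),(560,420),interpolation=cv2.INTER_AREA)
    return np.minimum(M,m).sum()/np.maximum(M,m).sum()
def mask(p,kind,near,rad=35):
    hsv=cv2.cvtColor(p['color'],cv2.COLOR_RGB2HSV); H,S,V=[hsv[...,i].astype(int) for i in range(3)]; c=p['color'].astype(int)
    if kind=='a': m=(c[...,0]-c[...,2]<15)&(V<130)
    if kind=='c': m=(S>110)&(H<11)&(c[...,0]>75)
    if kind=='pink': m=(c[...,2]-c[...,1]>15)
    if kind=='green': m=(c[...,1]-c[...,0]>30)
    yy,xx=np.mgrid[:420,:560]; m&=np.hypot(xx-near[0],yy-near[1])<rad
    m=cv2.morphologyEx(m.astype(np.uint8),cv2.MORPH_OPEN,np.ones((2,2),np.uint8))
    n,l,st,_=cv2.connectedComponentsWithStats(m)
    if n<2:return m*0.
    b=(l==1+np.argmax(st[1:,4])).astype(np.uint8); cs,_=cv2.findContours(b,0,2); o=np.zeros_like(b); cv2.drawContours(o,[cv2.convexHull(max(cs,key=len))],-1,1,-1)
    return o.astype(np.float32)
D=dict(a=(.034,.036),c=(.019,.064),pink=(.034,.036),green=(.019,.064))
def locate(p,kind,x0,z0=0,rad=35):
    r,h=D[kind]; near=proj(p,[x0[0],x0[1],z0+h/2])[0]; m=mask(p,kind,near,rad)
    if m.sum()<20: return None
    best=minimize(lambda q:-iou(p,m,q[0],q[1],z0,r,h),x0,method='Nelder-Mead',options=dict(initial_simplex=[x0,[x0[0]+.01,x0[1]],[x0[0],x0[1]+.01]],xatol=3e-4,fatol=1e-3))
    return np.round(best.x,4),round(-best.fun,3)
E
cat > plan.py <<'E'
from h import *
from scipy.spatial.transform import Rotation as Ro
import sys
o=bot.get_obs(); R=Ro.from_quat(o['ee_rot']).as_matrix(); p=np.array(o['position'])
wrap=lambda a:(a+np.pi/2)%np.pi-np.pi/2
jaw=np.arctan2(R[1,2],R[0,2])
print('t',round(o['time_s'],2),'tcp',np.round(p,4),'tilt',round(np.arccos(-R[2,0]),4),'jaw yaw',round(jaw,3),'w',round(o['grip_width'],4),'F',np.round(o['force'],1),'q',np.round(o['joint_positions'],2))
if len(sys.argv)>3:
    d=np.array([float(v) for v in sys.argv[1:4]])-p; print('to target tool mm',np.round(R.T@d*1000,1),'dist',round(np.linalg.norm(d)*1000))
if len(sys.argv)>4: print('roll needed (x down => roll + turns cw): world yaw change',round(wrap(float(sys.argv[4])-jaw),3),'roll',round(-wrap(float(sys.argv[4])-jaw),3))
E
python3 - <<'E'
from cyl import *
s=pickle.load(open('pics/s0.png.pkl','rb'));t=pickle.load(open('pics/t0.png.pkl','rb'))
for k,x in dict(a=[.565,.31],c=[.459,.167],pink=[.571,.196],green=[.396,.114]).items(): print(k,[locate(p,k,x) for p in (s,t)])
E
python3 plan.py 0.565 0.31 0.35 0.4
```

```text
a [(array([0.5623, 0.3139]), np.float64(0.937)), (array([0.5626, 0.3071]), np.float64(0.875))]
c [(array([0.4569, 0.1719]), np.float64(0.867)), (array([0.4567, 0.1632]), np.float64(0.714))]
pink [(array([0.5694, 0.1968]), np.float64(0.958)), (array([0.5626, 0.1662]), np.float64(0.277))]
green [(array([0.393 , 0.1182]), np.float64(0.938)), (array([0.3926, 0.1112]), np.float64(0.792))]
t 1.3 tcp [0.1629 0.6551 0.2393] tilt 0.0001 jaw yaw 1.327 w 0.0854 F [ 0.3 -0.3  0.6] q [-1.36  0.47 -0.05  1.53  0.02  1.14 -0.08]
to target tool mm [-110.7 -473.5 -237.8] dist 541
roll needed (x down => roll + turns cw): world yaw change -0.927 roll 0.927
```

Call:
jog_arm:
  motion:
    - {"tx": -40}
    - {"tx": -40, "roll": -0.1}
    - {"tx": -30, "roll": -0.1}
    - {"ty": -20, "tz": -20}
    - {"ty": -40, "tz": -20}
    - {"ty": -40, "tz": -20}
  grip: 0

```text
invalid input
```

```bash
python3 plan.py 0.5635 0.3105 0.20 1.571
```

```text
t 1.3 tcp [0.1629 0.6551 0.2393] tilt 0.0001 jaw yaw 1.327 w 0.0854 F [ 0.3 -0.3  0.6] q [-1.36  0.47 -0.05  1.53  0.02  1.14 -0.08]
to target tool mm [  39.3 -471.9 -237.7] dist 530
roll needed (x down => roll + turns cw): world yaw change 0.244 roll -0.244
```

Call:
jog_arm:
  motion:
    - {"tx": -40, "ty": 0, "tz": 0, "roll": 0}
    - {"tx": -40, "ty": 0, "tz": 0, "roll": -0.1}
    - {"tx": -30, "ty": 0, "tz": 0, "roll": -0.1}
    - {"tx": 0, "ty": -40, "tz": -20, "roll": 0}
  grip: 0

```text
time_s: 1.7
position: [0.1943, 0.6358, 0.351]
ee_rot: [-0.494, 0.508, 0.495, 0.504]
force: [0.2, 1.0, -1.2]
grip_width: 0.0852
```

```bash
python3 plan.py 0.5635 0.3105 0.20 1.571
```

```text
t 1.7 tcp [0.1943 0.6358 0.351 ] tilt 0.0062 jaw yaw 1.548 w 0.0852 F [ 0.2  1.  -1.2] q [-1.28  0.39 -0.08  1.4   0.03  1.36  0.19]
to target tool mm [ 149.9 -377.3 -316.4] dist 515
roll needed (x down => roll + turns cw): world yaw change 0.023 roll -0.023
```

Call:
jog_arm:
  motion:
    - {"tx": 0, "ty": -38, "tz": -32, "roll": -0.02}
    - {"tx": 0, "ty": -38, "tz": -32, "roll": 0}
    - {"tx": 0, "ty": -38, "tz": -32, "roll": 0}
    - {"tx": 0, "ty": -38, "tz": -32, "roll": 0}
    - {"tx": 0, "ty": -38, "tz": -32, "roll": 0}
    - {"tx": 0, "ty": -38, "tz": -32, "roll": 0}
    - {"tx": 0, "ty": -38, "tz": -32, "roll": 0}
    - {"tx": 15, "ty": -38, "tz": -32, "roll": 0}
    - {"tx": 30, "ty": -38, "tz": -32, "roll": 0}
    - {"tx": 40, "ty": -20, "tz": -20, "roll": 0}

```text
time_s: 2.7
position: [0.5592, 0.3287, 0.2783]
ee_rot: [-0.5, 0.494, 0.5, 0.506]
force: [-0.2, 1.5, 0.0]
grip_width: 0.0857
```

```bash
python3 plan.py 0.5635 0.3105 0.12 1.571
```

```text
t 2.7 tcp [0.5592 0.3287 0.2783] tilt 0.0174 jaw yaw 1.571 w 0.0857 F [-0.2  1.5  0. ] q [-0.67  0.39  0.1   1.57 -0.05  1.17  1.01]
to target tool mm [158.1  -2.3 -20.2] dist 159
roll needed (x down => roll + turns cw): world yaw change 0.0 roll -0.0
```

Call:
jog_arm:
  motion:
    - {"tx": 0, "ty": -2, "tz": -10, "roll": 0}
    - {"tx": 20, "ty": 0, "tz": -8, "roll": 0}
    - {"tx": 30, "ty": 0, "tz": 0, "roll": 0}
    - {"tx": 30, "ty": 0, "tz": 0, "roll": 0}
    - {"tx": 30, "ty": 0, "tz": 0, "roll": 0}
    - {"tx": 15, "ty": 0, "tz": 0, "roll": 0}
    - {"tx": 0, "ty": 0, "tz": 0, "roll": 0}

```text
time_s: 3.4
position: [0.5644, 0.3093, 0.152]
ee_rot: [-0.498, 0.495, 0.499, 0.508]
force: [1.2, 0.5, -0.6]
grip_width: 0.0858
```

```bash
python3 plan.py 0.5635 0.3105 0.12 1.571; python3 - <<'E'
from cyl import *
s=shot('side','s1.png');t=shot('top','t1.png')
q=np.array(bot.get_obs()['position'])
print(proj(s,q)[0],proj(t,q)[0])
crop(s,'c5.png',200,150,140,200,4); crop(t,'c6.png',100,130,140,120,5)
E
```

```text
t 3.4 tcp [0.5644 0.3093 0.152 ] tilt 0.0193 jaw yaw 1.565 w 0.0858 F [ 1.2  0.5 -0.6] q [-0.63  0.49  0.09  1.72 -0.06  0.92  1.05]
to target tool mm [32.   1.4  0.7] dist 32
roll needed (x down => roll + turns cw): world yaw change 0.006 roll -0.006
[252.59182446 284.9148348 ] [150.76970646 187.21997527]
```

View pics/c5.png

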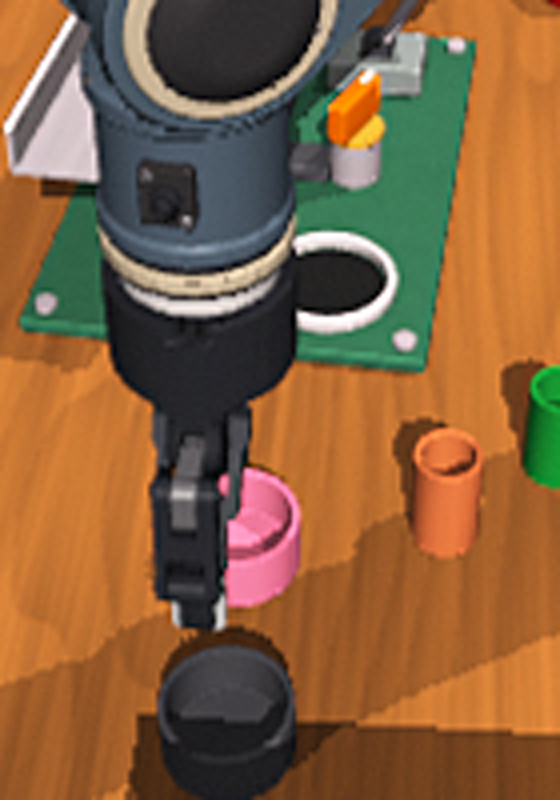

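View pics/c6.png

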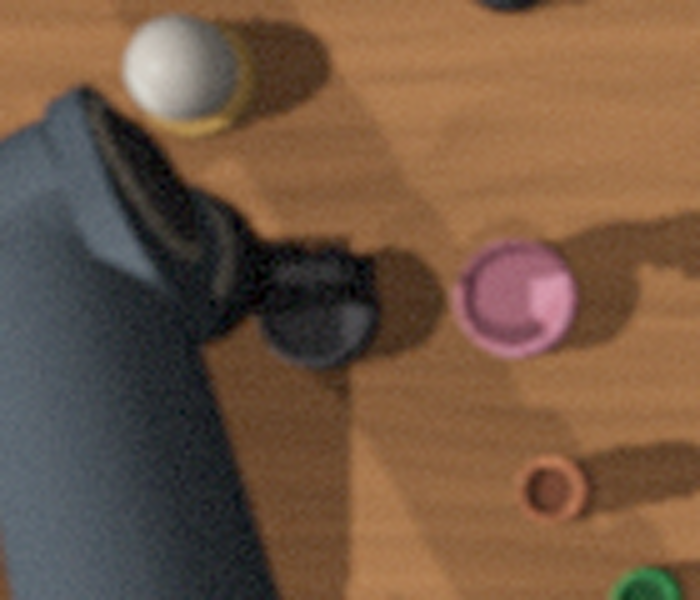

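```bash
python3 plan.py 0.5635 0.3105 0.019 1.571; python3 - <<'E'
from cyl import *
s=pickle.load(open('pics/s1.png.pkl','rb'))
for z in (.135,.14,.145,.15,.155): print(z,proj(s,[[.564,.352,z],[.564,.366,z]]).round(1).tolist())
E
```

```text
t 3.5 tcp [0.5658 0.3099 0.1543] tilt 0.0233 jaw yaw 1.565 w 0.0854 F [-0.4 -0.1  0.3] q [-0.63  0.49  0.09  1.72 -0.06  0.92  1.05]
to target tool mm [135.2   4.6  -1.6] dist 135
roll needed (x down => roll + turns cw): world yaw change 0.006 roll -0.006
0.135 [[251.4, 311.3], [250.4, 318.2]]
0.14 [[251.2, 309.5], [250.3, 316.4]]
0.145 [[251.1, 307.8], [250.1, 314.6]]
0.15 [[250.9, 306.0], [249.9, 312.8]]
0.155 [[250.8, 304.1], [249.8, 311.0]]
```

Call:
jog_arm:
  motion:
    - {"tx": 25, "ty": 1, "tz": 0, "roll": 0}
    - {"tx": 30, "ty": 1, "tz": 0, "roll": 0}
    - {"tx": 30, "ty": 1, "tz": -1, "roll": 0}
    - {"tx": 25, "ty": 1, "tz": 0, "roll": 0}
    - {"tx": 10, "ty": 0, "tz": 0, "roll": 0}
    - {"tx": 0, "ty": 0, "tz": 0, "roll": 0}

```text
time_s: 4.1
position: [0.5739, 0.3188, 0.0457]
ee_rot: [-0.501, 0.483, 0.497, 0.519]
force: [-0.9, 0.0, 0.2]
grip_width: 0.0856
```

```bash
python3 plan.py 0.5635 0.3105 0.015 1.571; python3 - <<'E'
from cyl import *
s=shot('side','s2.png')
crop(s,'c7.png',200,190,140,150,5)
E
```

```text
t 4.1 tcp [0.5739 0.3188 0.0457] tilt 0.0506 jaw yaw 1.568 w 0.0856 F [-0.9  0.   0.2] q [-0.62  0.63  0.08  1.78 -0.08  0.69  1.06]
to target tool mm [30.  11.5 -9.3] dist 33
roll needed (x down => roll + turns cw): world yaw change 0.003 roll -0.003
```

View pics/c7.png

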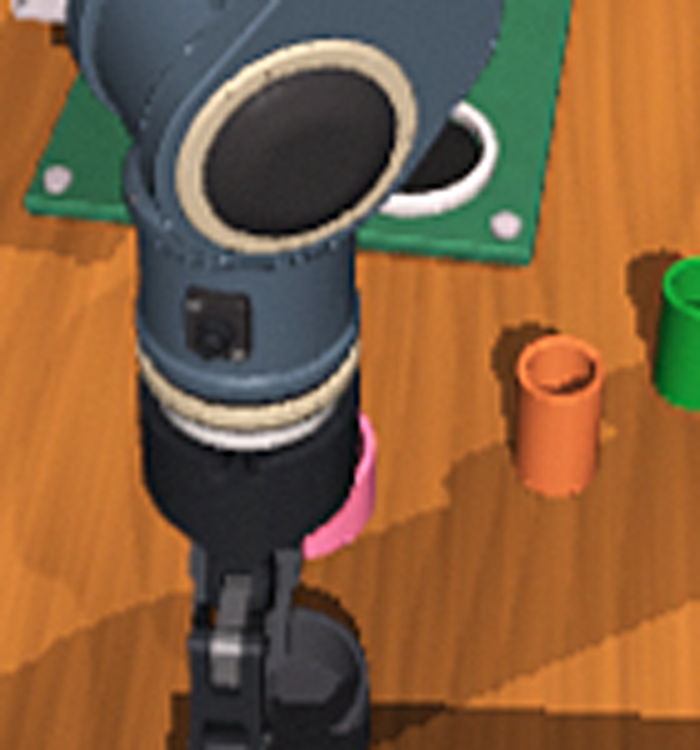

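Call:
jog_arm:
  motion:
    - {"tx": -30, "ty": 0, "tz": 0, "roll": 0}
    - {"tx": -30, "ty": 0, "tz": 0, "roll": 0}
    - {"tx": -30, "ty": 0, "tz": 0, "roll": 0}
    - {"tx": -30, "ty": 0, "tz": 0, "roll": 0}

```text
time_s: 4.55
position: [0.5699, 0.3155, 0.1737]
ee_rot: [-0.501, 0.482, 0.497, 0.52]
force: [0.1, 0.2, 0.6]
grip_width: 0.0855
```

```bash
sed -i "s/'jaw yaw'/'toolx',np.round(R[:,0],3),'jaw yaw'/" plan.py; python3 plan.py 0.5635 0.3105 0.015 1.571
```

```text
t 4.55 tcp [0.5699 0.3155 0.1737] tilt 0.0538 toolx [ 0.042  0.033 -0.999] jaw yaw 1.568 w 0.0855 F [0.1 0.2 0.6] q [-0.64  0.46  0.09  1.71 -0.06  0.92  1.05]
to target tool mm [158.   13.1 -10.3] dist 159
roll needed (x down => roll + turns cw): world yaw change 0.003 roll -0.003
```

Call:
jog_arm:
  motion:
    - {"tx": 0, "ty": 0, "tz": 0, "roll": 0}

```text
time_s: 4.65
position: [0.5732, 0.3172, 0.1814]
ee_rot: [-0.502, 0.477, 0.495, 0.524]
force: [0.5, 0.1, 0.1]
grip_width: 0.0852
```

```bash
python3 plan.py 0.5635 0.3105 0.015 1.571
```

```text
t 4.65 tcp [0.5732 0.3172 0.1814] tilt 0.0666 toolx [ 0.053  0.04  -0.998] jaw yaw 1.568 w 0.0852 F [0.5 0.1 0.1] q [-0.64  0.46  0.1   1.7  -0.06  0.92  1.05]
to target tool mm [165.2  18.5 -13.4] dist 167
roll needed (x down => roll + turns cw): world yaw change 0.003 roll -0.003
```

Call:
jog_arm:
  motion:
    - {"tx": 10, "ty": 0, "tz": 0, "roll": 0}
    - {"tx": 10, "ty": 0, "tz": 0, "roll": 0}
    - {"tx": 10, "ty": 0, "tz": 0, "roll": 0}
    - {"tx": 10, "ty": 0, "tz": 0, "roll": 0}

```text
time_s: 5.05
position: [0.5765, 0.3194, 0.1419]
ee_rot: [-0.502, 0.475, 0.495, 0.526]
force: [0.1, 0.3, 0.1]
grip_width: 0.0854
```

```bash
python3 plan.py 0.5635 0.3105 0.015 1.571
```

```text
t 5.05 tcp [0.5765 0.3194 0.1419] tilt 0.0723 toolx [ 0.058  0.043 -0.997] jaw yaw 1.568 w 0.0854 F [0.1 0.3 0.1] q [-0.63  0.5   0.09  1.73 -0.07  0.84  1.05]
to target tool mm [125.4  20.2 -14.5] dist 128
roll needed (x down => roll + turns cw): world yaw change 0.003 roll -0.003
```

Call:
jog_arm:
  motion:
    - {"tx": 0, "ty": 0, "tz": 0, "roll": 0}

```text
time_s: 5.15
position: [0.5749, 0.3186, 0.1384]
ee_rot: [-0.502, 0.477, 0.496, 0.524]
force: [-0.6, -0.6, -0.0]
grip_width: 0.0853
```

```bash
python3 plan.py;python3 -c "
from h import *
print(np.round(bot.get_obs()['dq'],3))
shot('side');o=bot.get_obs();print(np.round(o['dq'],3),o['ee_rot'])"; python3 plan.py
```

```text
t 5.15 tcp [0.5749 0.3186 0.1384] tilt 0.0665 toolx [ 0.053  0.04  -0.998] jaw yaw 1.568 w 0.0853 F [-0.6 -0.6 -0. ] q [-0.63  0.51  0.09  1.73 -0.07  0.84  1.05]
[-0.002  0.005  0.001 -0.003  0.001 -0.002 -0.001]
[-0.001 -0.02   0.001 -0.02   0.003  0.007 -0.001] [-0.50191651  0.47722071  0.49539151  0.52433526]
t 5.2 tcp [0.5752 0.3187 0.139 ] tilt 0.0673 toolx [ 0.054  0.04  -0.998] jaw yaw 1.568 w 0.0855 F [-0.2 -0.4 -0. ] q [-0.63  0.5   0.09  1.73 -0.07  0.84  1.05]
```

Call:
jog_arm:
  motion:
    - {"tx": 0, "ty": 0, "tz": 0, "roll": 0}
    - {"tx": 0, "ty": 0, "tz": 0, "roll": 0}
    - {"tx": 0, "ty": 0, "tz": 0, "roll": 0}
    - {"tx": 0, "ty": 0, "tz": 0, "roll": 0}

```text
time_s: 5.6
position: [0.5754, 0.3188, 0.1386]
ee_rot: [-0.502, 0.477, 0.495, 0.524]
force: [0.0, 0.0, 1.2]
grip_width: 0.0855
```

```bash
python3 plan.py
```

```text
t 5.6 tcp [0.5754 0.3188 0.1386] tilt 0.0669 toolx [ 0.053  0.04  -0.998] jaw yaw 1.568 w 0.0855 F [0.  0.  1.2] q [-0.63  0.51  0.09  1.73 -0.07  0.84  1.05]
```

Call:
jog_arm:
  motion:
    - {"tx": -10, "ty": 0, "tz": 0, "roll": 0}
    - {"tx": -10, "ty": 0, "tz": 0, "roll": 0}
    - {"tx": -10, "ty": 0, "tz": 0, "roll": 0}
    - {"tx": -10, "ty": 0, "tz": 0, "roll": 0}
    - {"tx": 0, "ty": 0, "tz": 0, "roll": 0}
    - {"tx": 0, "ty": 0, "tz": 0, "roll": 0}

```text
time_s: 6.2
position: [0.5742, 0.3176, 0.185]
ee_rot: [-0.502, 0.476, 0.495, 0.526]
force: [0.1, -0.1, 0.1]
grip_width: 0.0855
```

```bash
python3 plan.py
```

```text
t 6.2 tcp [0.5742 0.3176 0.185 ] tilt 0.0719 toolx [ 0.058  0.043 -0.997] jaw yaw 1.568 w 0.0855 F [ 0.1 -0.1  0.1] q [-0.64  0.45  0.1   1.7  -0.06  0.92  1.05]
```

Call:
jog_arm:
  motion:
    - {"tx": 0, "ty": -15, "tz": 12, "roll": 0}
    - {"tx": 0, "ty": -15, "tz": 12, "roll": 0}
    - {"tx": 0, "ty": -15, "tz": 12, "roll": 0}
    - {"tx": 0, "ty": -15, "tz": 12, "roll": 0}
    - {"tx": 0, "ty": 0, "tz": 0, "roll": 0}
    - {"tx": 0, "ty": 0, "tz": 0, "roll": 0}

```text
time_s: 6.8
position: [0.6343, 0.3654, 0.1881]
ee_rot: [-0.502, 0.478, 0.495, 0.524]
force: [0.2, -0.5, -0.0]
grip_width: 0.0854
```

```bash
python3 plan.py
```

```text
t 6.8 tcp [0.6343 0.3654 0.1881] tilt 0.0665 toolx [ 0.053  0.04  -0.998] jaw yaw 1.567 w 0.0854 F [ 0.2 -0.5 -0. ] q [-0.64  0.57  0.1   1.49 -0.07  1.01  1.04]
```

Call:
jog_arm:
  motion:
    - {"tx": 0, "ty": 15, "tz": -12, "roll": 0}
    - {"tx": 0, "ty": 15, "tz": -12, "roll": 0}
    - {"tx": 0, "ty": 15, "tz": -12, "roll": 0}
    - {"tx": 0, "ty": 15, "tz": -12, "roll": 0}
    - {"tx": 0, "ty": 0, "tz": 0, "roll": 0}
    - {"tx": 0, "ty": 0, "tz": 0, "roll": 0}

```text
time_s: 7.4
position: [0.5676, 0.3123, 0.1807]
ee_rot: [-0.501, 0.48, 0.496, 0.522]
force: [0.3, -0.1, 0.3]
grip_width: 0.0853
```

```bash
python3 plan.py
```

```text
t 7.4 tcp [0.5676 0.3123 0.1807] tilt 0.0599 toolx [ 0.048  0.036 -0.998] jaw yaw 1.566 w 0.0853 F [ 0.3 -0.1  0.3] q [-0.64  0.45  0.1   1.71 -0.06  0.92  1.05]
```

Call:
jog_arm:
  motion:
    - {"tx": 0, "ty": -32, "tz": 24, "roll": 0}
    - {"tx": 0, "ty": -32, "tz": 24, "roll": 0}
    - {"tx": 0, "ty": 0, "tz": 0, "roll": 0}
    - {"tx": 0, "ty": 32, "tz": -24, "roll": 0}
    - {"tx": 0, "ty": 32, "tz": -24, "roll": 0}
    - {"tx": 0, "ty": 0, "tz": 0, "roll": 0}
    - {"tx": 0, "ty": 0, "tz": 0, "roll": 0}

```text
time_s: 8.1
position: [0.5656, 0.3117, 0.1765]
ee_rot: [-0.501, 0.482, 0.496, 0.52]
force: [0.0, -0.1, 1.0]
grip_width: 0.0855
```

```bash
python3 plan.py
```

```text
t 8.1 tcp [0.5656 0.3117 0.1765] tilt 0.0533 toolx [ 0.042  0.033 -0.999] jaw yaw 1.566 w 0.0855 F [ 0.  -0.1  1. ] q [-0.64  0.45  0.1   1.72 -0.06  0.92  1.05]
```

Call:
jog_arm:
  motion:
    - {"tx": 0, "ty": -32, "tz": 24, "roll": 0}
    - {"tx": 0, "ty": 32, "tz": -24, "roll": 0}
    - {"tx": 0, "ty": -32, "tz": 24, "roll": 0}
    - {"tx": 0, "ty": 32, "tz": -24, "roll": 0}
    - {"tx": 0, "ty": 0, "tz": 0, "roll": 0}
    - {"tx": 0, "ty": 0, "tz": 0, "roll": 0}

```text
time_s: 8.7
position: [0.5615, 0.3115, 0.1521]
ee_rot: [-0.495, 0.508, 0.501, 0.495]
force: [-0.3, -0.0, 0.7]
grip_width: 0.0856
```

```bash
python3 plan.py
```

```text
t 8.7 tcp [0.5615 0.3115 0.1521] tilt 0.0203 toolx [-0.019 -0.007 -1.   ] jaw yaw 1.564 w 0.0856 F [-0.3 -0.   0.7] q [-0.64  0.5   0.1   1.69 -0.06  0.96  1.05]
```

Call:
jog_arm:
  motion:
    - {"tx": 10, "ty": 0, "tz": 0, "roll": 0}
    - {"tx": 15, "ty": 0, "tz": 0, "roll": 0}
    - {"tx": 15, "ty": 0, "tz": 0, "roll": 0}
    - {"tx": 15, "ty": 0, "tz": 0, "roll": 0}
    - {"tx": 15, "ty": 0, "tz": 0, "roll": 0}
    - {"tx": 15, "ty": 0, "tz": 0, "roll": 0}
    - {"tx": 5, "ty": 0, "tz": 0, "roll": 0}
    - {"tx": 0, "ty": 0, "tz": 0, "roll": 0}

```text
time_s: 9.5
position: [0.5656, 0.3153, 0.0585]
ee_rot: [-0.497, 0.504, 0.501, 0.499]
force: [-0.1, -0.2, -0.3]
grip_width: 0.0856
```

```bash
python3 plan.py .5635 .3105 .015; python3 - <<'E'
from cyl import *
t=shot('side'); print(locate(t,'a',[.5635,.3105]))
E
```

```text
t 9.5 tcp [0.5656 0.3153 0.0585] tilt 0.0089 toolx [-0.009 -0.    -1.   ] jaw yaw 1.566 w 0.0856 F [-0.1 -0.2 -0.3] q [-0.63  0.62  0.08  1.75 -0.07  0.78  1.06]
to target tool mm [43.5  1.7 -4.9] dist 44
(array([0.5633, 0.3112]), np.float64(0.721))
```

Call:
jog_arm:
  motion:
    - {"tx": 0, "ty": 2, "tz": -4, "roll": 0}
    - {"tx": 10, "ty": 0, "tz": 0, "roll": 0}
    - {"tx": 12, "ty": 0, "tz": -1, "roll": 0}
    - {"tx": 12, "ty": 0, "tz": 0, "roll": 0}
    - {"tx": 7, "ty": 0, "tz": 0, "roll": 0}
    - {"tx": 0, "ty": 0, "tz": 0, "roll": 0}

```text
time_s: 10.15
position: [0.5643, 0.3104, 0.0162]
ee_rot: [-0.497, 0.502, 0.5, 0.5]
force: [-0.2, -0.9, -0.5]
grip_width: 0.0856
```

```bash
python3 plan.py .5635 .3105 .015
```

```text
t 10.15 tcp [0.5643 0.3104 0.0162] tilt 0.0058 toolx [-0.006  0.002 -1.   ] jaw yaw 1.565 w 0.0856 F [-0.2 -0.9 -0.5] q [-0.62  0.67  0.08  1.78 -0.08  0.7   1.07]
to target tool mm [1.2 0.8 0.1] dist 1
```

Close and lift.

Call:
jog_arm:
  motion:
    - {"tx": 0, "ty": 0, "tz": 0, "roll": 0}
    - {"tx": 0, "ty": 0, "tz": 0, "roll": 0}
    - {"tx": 0, "ty": 0, "tz": 0, "roll": 0}
    - {"tx": 0, "ty": 0, "tz": 0, "roll": 0}
    - {"tx": 0, "ty": 0, "tz": 0, "roll": 0}
    - {"tx": 0, "ty": 0, "tz": 0, "roll": 0}
  grip: 1

```text
time_s: 10.75
position: [0.5645, 0.3108, 0.0161]
ee_rot: [-0.497, 0.502, 0.501, 0.501]
force: [1.3, 0.7, -2.5]
grip_width: 0.065
```

```bash
python3 plan.py .5635 .3105 .015
```

```text
t 10.75 tcp [0.5645 0.3108 0.0161] tilt 0.0056 toolx [-0.005  0.002 -1.   ] jaw yaw 1.566 w 0.065 F [ 1.3  0.7 -2.5] q [-0.62  0.67  0.07  1.78 -0.08  0.7   1.07]
to target tool mm [ 1.1  1.  -0.3] dist 2
```

Call:
jog_arm:
  motion:
    - {"tx": 0, "ty": 0, "tz": 0, "roll": 0}
    - {"tx": -10, "ty": 0, "tz": 0, "roll": 0}
    - {"tx": -15, "ty": 0, "tz": 0, "roll": 0}
    - {"tx": -15, "ty": 0, "tz": 0, "roll": 0}
    - {"tx": -10, "ty": 0, "tz": 0, "roll": 0}
    - {"tx": 0, "ty": 0, "tz": 0, "roll": 0}

```text
time_s: 11.35
position: [0.5638, 0.31, 0.0701]
ee_rot: [-0.497, 0.503, 0.501, 0.5]
force: [-0.5, -1.0, -5.2]
grip_width: 0.0651
```

```bash
python3 plan.py .5635 .3105 .15; python3 - <<'E'
from cyl import *
t=shot('side','s3.png'); crop(t,'c8.png',200,210,140,150,5)
E
```

```text
t 11.35 tcp [0.5638 0.31   0.0701] tilt 0.0071 toolx [-0.007  0.001 -1.   ] jaw yaw 1.565 w 0.0651 F [-0.5 -1.  -5.2] q [-0.63  0.6   0.08  1.76 -0.07  0.8   1.06]
to target tool mm [-79.8   0.9   0.6] dist 80
```

View pics/c8.png

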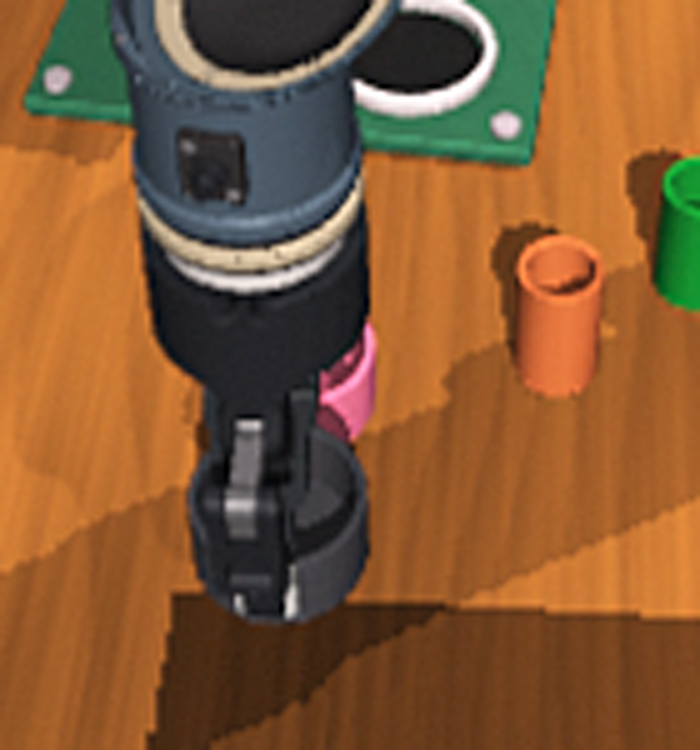

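```bash
python3 - <<'E'
from cyl import *
t=pickle.load(open('pics/s3.png.pkl','rb'))
for z in (.05,.054,.058): print(z,locate(t,'a',[.562,.3105],z0=z))
m=mask(t,'a',proj(t,[.562,.31,.07])[0],35)
for x in (.550,.555,.56,.565): 
    P=sil(t,x,.3105,.054,.034,.036); print(x,P.min(0).round(1),P.max(0).round(1))
print(proj(t,[[.564,.344,z] for z in (.054,.062,.07,.078)]).round(1).tolist(),proj(t,[[.564,.356,z] for z in (.054,.062,.07,.078)]).round(1).tolist(), proj(t,[.564,.31,.07]))
print('pix: left',190/5+200,'right',370/5+200,'bottom',620/5+210,'fingertip',(250/5+200,612/5+210))
E
```

```text
0.05 (array([0.563, 0.308]), np.float64(0.737))
0.054 (array([0.5629, 0.3094]), np.float64(0.717))
0.058 (array([0.5619, 0.313 ]), np.float64(0.696))
0.55 [244.5 293.2] [281.1 334.7]
0.555 [241.8 293.1] [278.5 334.6]
0.56 [239.1 293. ] [275.9 334.5]
0.565 [236.5 292.9] [273.3 334.3]
[[254.2, 334.1], [254.0, 331.6], [253.8, 329.1], [253.5, 326.6]] [[253.4, 339.8], [253.2, 337.3], [253.0, 334.8], [252.8, 332.3]] [[255.77946189 313.66722094]]
pix: left 238.0 right 274.0 bottom 334.0 fingertip (250.0, 332.4)
```

Call:
jog_arm:
  motion:
    - {"tx": -15, "ty": 0, "tz": -5, "roll": 0}
    - {"tx": -20, "ty": 2, "tz": -15, "roll": 0}
    - {"tx": -15, "ty": 3, "tz": -25, "roll": 0}
    - {"tx": -5, "ty": 3, "tz": -35, "roll": 0}
    - {"tx": 0, "ty": 3, "tz": -35, "roll": 0}
    - {"tx": 0, "ty": 3, "tz": -35, "roll": 0}
    - {"tx": 0, "ty": 3, "tz": -35, "roll": 0}
    - {"tx": 0, "ty": 3, "tz": -35, "roll": 0}
    - {"tx": 0, "ty": 3, "tz": -30, "roll": 0}
    - {"tx": 0, "ty": 3, "tz": -25, "roll": 0}

```text
time_s: 12.4
position: [0.5348, 0.0269, 0.1318]
ee_rot: [-0.498, 0.5, 0.503, 0.498]
force: [0.3, -0.4, -4.7]
grip_width: 0.0649
```

```bash
python3 plan.py .5353 -.0204 .10 1.486
```

```text
t 12.4 tcp [0.5348 0.0269 0.1318] tilt 0.007 toolx [-0.007  0.002 -1.   ] jaw yaw 1.573 w 0.0649 F [ 0.3 -0.4 -4.7] q [-0.24  0.37  0.14  1.98 -0.07  0.81  1.51]
to target tool mm [ 31.7  -0.6 -47.4] dist 57
roll needed (x down => roll + turns cw): world yaw change -0.087 roll 0.087
```

Call:
jog_arm:
  motion:
    - {"tx": 0, "ty": 0, "tz": -18, "roll": 0}
    - {"tx": 8, "ty": 0, "tz": -12, "roll": 0}
    - {"tx": 12, "ty": 0, "tz": -6, "roll": 0}
    - {"tx": 10, "ty": 0, "tz": 0, "roll": 0}
    - {"tx": 5, "ty": 0, "tz": 0, "roll": 0}
    - {"tx": 0, "ty": 0, "tz": 0, "roll": 0}

```text
time_s: 13.0
position: [0.5327, -0.0147, 0.095]
ee_rot: [-0.497, 0.503, 0.502, 0.499]
force: [0.9, 0.7, -3.7]
grip_width: 0.0651
```

```bash
python3 plan.py .5353 -.0204 .05; python3 - <<'E'
from cyl import *
t=shot('side','s4.png'); u=shot('top','t4.png');crop(t,'c9.png',200,110,140,150,5); crop(u,'c10.png',210,130,140,120,5)
z=bot.get_obs()['position'][2]-.0161
print(z,locate(t,'a',[.535,-.02],z0=z),locate(u,'a',[.535,-.02],z0=z,rad=25))
E
```

```text
t 13.0 tcp [ 0.5327 -0.0147  0.095 ] tilt 0.0083 toolx [-0.008  0.002 -1.   ] jaw yaw 1.567 w 0.0651 F [ 0.9  0.7 -3.7] q [-0.16  0.42  0.14  2.01 -0.09  0.73  1.6 ]
to target tool mm [44.9 -3.  -5.8] dist 45
0.07971954548060523 (array([0.5296, 0.0504]), np.float64(0.212)) (array([ 0.5559, -0.0452]), np.float64(0.257))
```

View pics/c9.png

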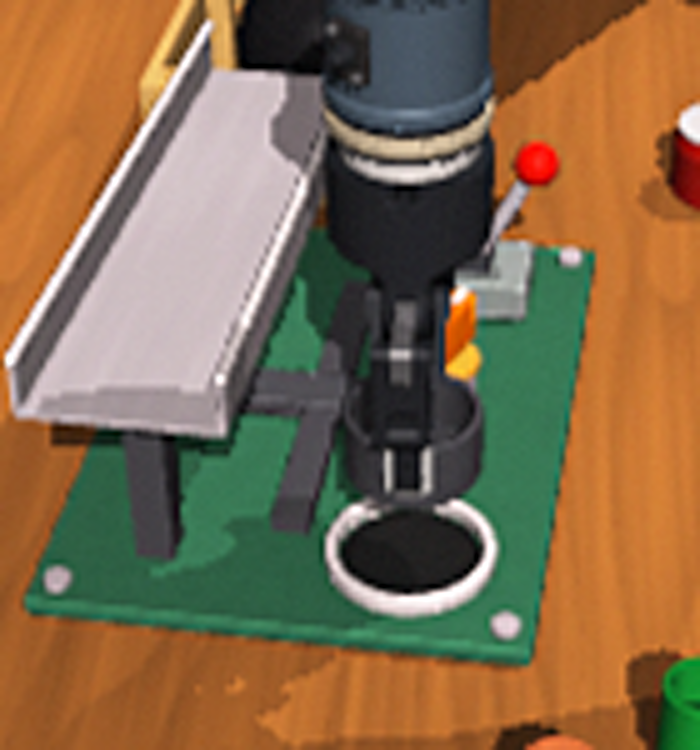

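View pics/c10.png

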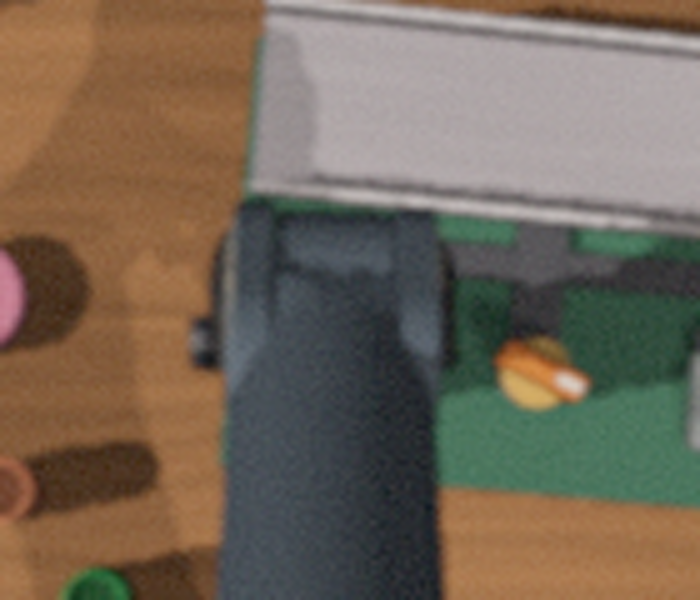

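```bash
python3 - <<'E'
from cyl import *
t=pickle.load(open('pics/s4.png.pkl','rb'))
P=sil(t,.5332,-.0147,.079,.034,.036); print(P.min(0).round(1),P.max(0).round(1))
print('obs',345/5+200,483/5+200,505/5+110)
P=sil(t,.5353,-.0204,.022,.044,0); print('rim pred',P.min(0).round(1),P.max(0).round(1)); print('obs',324/5+200,498/5+200,497/5+110,613/5+110)
P=sil(t,.5353,-.0204,.022,.038,0); print('inner',P.min(0).round(1),P.max(0).round(1)); print('obs',339/5+200,483/5+200,507/5+110,592/5+110)
E
```

```text
[268.3 182.2] [296.5 211.1]
obs 269.0 296.6 211.0
rim pred [264.7 206.8] [299.  229.6]
obs 264.8 299.6 209.4 232.6
inner [267.1 208.3] [296.7 227.9]
obs 267.8 296.6 211.4 228.4
```

```bash
python3 - <<'E'
from cyl import *
import cyl
for n in ('s0','t0'):
    p=pickle.load(open(f'pics/{n}.png.pkl','rb'))
    c=p['color'].astype(int); near=proj(p,[.5353,-.0204,.02])[0]
    yy,xx=np.mgrid[:420,:560]
    m=((c.min(2)>120)|(c.max(2)<60))&(np.hypot(xx-near[0],yy-near[1])<28)
    m=m.astype(np.uint8); nn,l,st,_=cv2.connectedComponentsWithStats(m); b=(l==1+np.argmax(st[1:,4])).astype(np.uint8)
    cs,_=cv2.findContours(b,0,2); o=np.zeros_like(b); cv2.drawContours(o,[max(cs,key=len)],-1,1,-1)
    o=o.astype(np.float32); x0=[.535,-.02]
    best=minimize(lambda q:-iou(p,o,q[0],q[1],.012,.044,.010),x0,method='Nelder-Mead',options=dict(initial_simplex=[x0,[x0[0]+.01,x0[1]],[x0[0],x0[1]+.01]],xatol=3e-4,fatol=1e-3))
    print(n,best.x,best.fun, np.argwhere(o>0).min(0),np.argwhere(o>0).max(0))
E
```

```text
s0 [ 0.53576889 -0.01911446] -0.9586508274078369 [208 265] [233 299]
t0 [ 0.535 -0.02 ] -0.9422613382339478 [186 260] [216 290]
```

Call:
jog_arm:
  motion:
    - {"tx": 3, "ty": -2, "tz": -3, "roll": 0}
    - {"tx": 10, "ty": -1, "tz": -2, "roll": 0}
    - {"tx": 10, "ty": 0, "tz": 0, "roll": 0}
    - {"tx": 10, "ty": 0, "tz": 0, "roll": 0}
    - {"tx": 5, "ty": 0, "tz": 0, "roll": 0}
    - {"tx": 0, "ty": 0, "tz": 0, "roll": 0}

```text
time_s: 13.7
position: [0.5372, -0.0182, 0.0547]
ee_rot: [-0.498, 0.501, 0.502, 0.499]
force: [-0.7, 0.7, -4.0]
grip_width: 0.065
```

```bash
python3 plan.py .5356 -.0197 .029
```

```text
t 13.7 tcp [ 0.5372 -0.0182  0.0547] tilt 0.0059 toolx [-0.005  0.002 -1.   ] jaw yaw 1.57 w 0.065 F [-0.7  0.7 -4. ] q [-0.14  0.49  0.13  2.02 -0.1   0.64  1.62]
to target tool mm [25.7  1.5 -1.6] dist 26
```

Call:
jog_arm:
  motion:
    - {"tx": 4, "ty": 1, "tz": -2, "roll": 0}
    - {"tx": 6, "ty": 1, "tz": 0, "roll": 0}
    - {"tx": 6, "ty": 0, "tz": 0, "roll": 0}
    - {"tx": 5, "ty": 0, "tz": 0, "roll": 0}
    - {"tx": 0, "ty": 0, "tz": 0, "roll": 0}

```text
time_s: 14.2
position: [0.5352, -0.0204, 0.0322]
ee_rot: [-0.498, 0.501, 0.502, 0.5]
force: [-0.7, 0.0, -4.9]
grip_width: 0.0656
```

```bash
python3 plan.py .5356 -.0197 .028
```

```text
t 14.2 tcp [ 0.5352 -0.0204  0.0322] tilt 0.0052 toolx [-0.005  0.002 -1.   ] jaw yaw 1.57 w 0.0656 F [-0.7  0.  -4.9] q [-0.13  0.52  0.12  2.04 -0.11  0.59  1.63]
to target tool mm [ 4.2 -0.4  0.7] dist 4
```

Call:
jog_arm:
  motion:
    - {"tx": 2, "ty": 0, "tz": 0, "roll": 0}
    - {"tx": 1, "ty": 0, "tz": 0, "roll": 0}
    - {"tx": 0, "ty": 0, "tz": 0, "roll": 0}

```text
time_s: 14.5
position: [0.5356, -0.0203, 0.0291]
ee_rot: [-0.498, 0.501, 0.501, 0.5]
force: [0.6, -0.2, -5.2]
grip_width: 0.065
```

```bash
python3 plan.py .5356 -.0197 .028
```

```text
t 14.5 tcp [ 0.5356 -0.0203  0.0291] tilt 0.0046 toolx [-0.004  0.002 -1.   ] jaw yaw 1.57 w 0.065 F [ 0.6 -0.2 -5.2] q [-0.13  0.53  0.12  2.04 -0.11  0.59  1.64]
to target tool mm [1.1 0.  0.6] dist 1
```

Release, then rise.

Call:
jog_arm:
  motion:
    - {"tx": 0, "ty": 0, "tz": 0, "roll": 0}
    - {"tx": 0, "ty": 0, "tz": 0, "roll": 0}
    - {"tx": 0, "ty": 0, "tz": 0, "roll": 0}
    - {"tx": 0, "ty": 0, "tz": 0, "roll": 0}
    - {"tx": -10, "ty": 0, "tz": 0, "roll": 0}
    - {"tx": -20, "ty": 0, "tz": 0, "roll": 0}
    - {"tx": -25, "ty": 0, "tz": 0, "roll": 0}
    - {"tx": -20, "ty": 0, "tz": 0, "roll": 0}
    - {"tx": -10, "ty": 0, "tz": 0, "roll": 0}
  grip: 0

```text
time_s: 15.4
position: [0.538, -0.0207, 0.1212]
ee_rot: [-0.499, 0.499, 0.5, 0.501]
force: [-0.1, -0.5, -1.0]
grip_width: 0.0851
```

```bash
python3 plan.py .458 .167 .13 ; python3 - <<'E'
from cyl import *
t=shot('side','s5.png'); crop(t,'c11.png',200,110,200,150,4)
for z in (.012,.020): print(z,locate(t,'a',[.535,-.02],z0=z))
print(locate(t,'c',[.458,.169]))
E
```

```text
t 15.4 tcp [ 0.538  -0.0207  0.1212] tilt 0.0029 toolx [ 0.001  0.003 -1.   ] jaw yaw 1.57 w 0.0851 F [-0.1 -0.5 -1. ] q [-0.16  0.39  0.15  1.98 -0.08  0.78  1.61]
to target tool mm [ -8.4  80.2 187.6] dist 204
0.012 (array([0.5074, 0.0133]), np.float64(0.216))
0.02 (array([0.5199, 0.0262]), np.float64(0.213))
(array([0.4567, 0.1711]), np.float64(0.943))
```

View pics/c11.png

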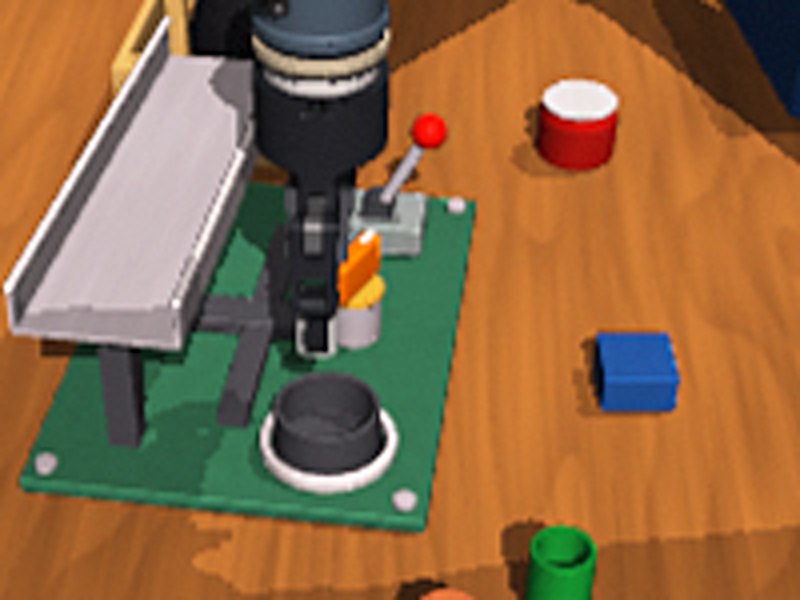

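Call:
jog_arm:
  motion:
    - {"tx": -8, "ty": 8, "tz": 18, "roll": 0}
    - {"tx": 0, "ty": 12, "tz": 28, "roll": 0}
    - {"tx": 0, "ty": 15, "tz": 35, "roll": 0}
    - {"tx": 0, "ty": 15, "tz": 35, "roll": 0}
    - {"tx": 0, "ty": 13, "tz": 30, "roll": 0}
    - {"tx": 0, "ty": 10, "tz": 20, "roll": 0}
    - {"tx": 0, "ty": 3, "tz": 8, "roll": 0}
    - {"tx": 0, "ty": 0, "tz": 0, "roll": 0}

```text
time_s: 16.25
position: [0.4604, 0.1574, 0.1294]
ee_rot: [-0.5, 0.5, 0.498, 0.502]
force: [0.6, -0.6, 0.8]
grip_width: 0.0852
```

```bash
python3 plan.py .457 .171 .09 1.571
```

```text
t 16.25 tcp [0.4604 0.1574 0.1294] tilt 0.004 toolx [ 0.004  0.001 -1.   ] jaw yaw 1.566 w 0.0852 F [ 0.6 -0.6  0.8] q [-0.49  0.3   0.09  2.09 -0.04  0.75  1.19]
to target tool mm [39.4  3.7 13.5] dist 42
roll needed (x down => roll + turns cw): world yaw change 0.005 roll -0.005
```

Call:
jog_arm:
  motion:
    - {"tx": 0, "ty": 2, "tz": 7, "roll": 0}
    - {"tx": 0, "ty": 2, "tz": 5, "roll": 0}
    - {"tx": 8, "ty": 0, "tz": 1, "roll": 0}
    - {"tx": 12, "ty": 0, "tz": 0, "roll": 0}
    - {"tx": 8, "ty": 0, "tz": 0, "roll": 0}
    - {"tx": 0, "ty": 0, "tz": 0, "roll": 0}

```text
time_s: 16.85
position: [0.4583, 0.1664, 0.0982]
ee_rot: [-0.498, 0.503, 0.495, 0.504]
force: [-0.4, 0.2, -0.8]
grip_width: 0.0852
```

```bash
python3 plan.py .457 .171 .05 1.571; python3 - <<'E'
from cyl import *
t=shot('side','s6.png'); crop(t,'c12.png',230,150,160,150,5)
E
```

```text
t 16.85 tcp [0.4583 0.1664 0.0982] tilt 0.0041 toolx [ 0.004 -0.002 -1.   ] jaw yaw 1.558 w 0.0852 F [-0.4  0.2 -0.8] q [-0.51  0.35  0.08  2.11 -0.04  0.68  1.16]
to target tool mm [48.2  1.5  4.6] dist 48
roll needed (x down => roll + turns cw): world yaw change 0.013 roll -0.013
```

View pics/c12.png

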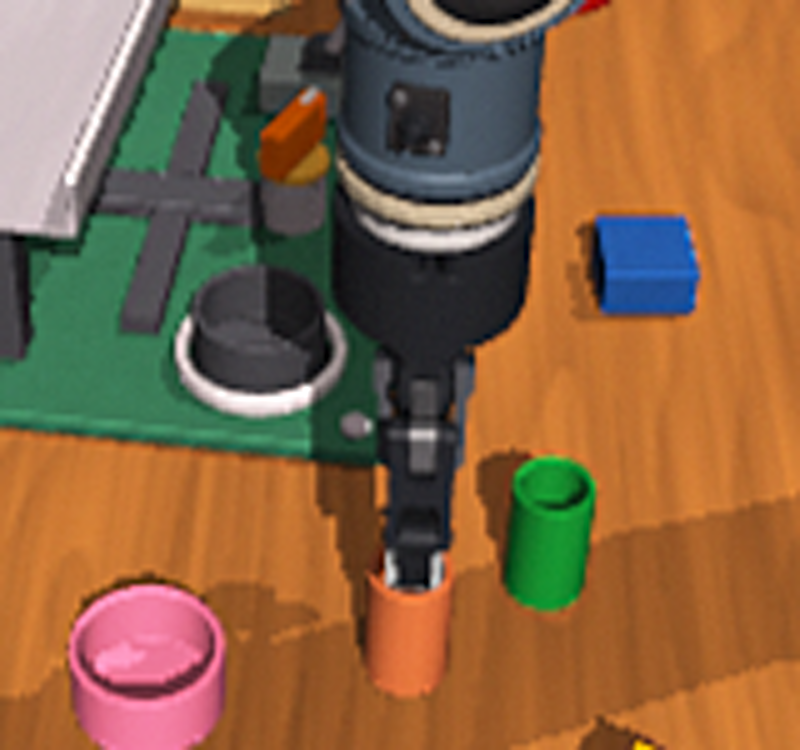

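Aligned over the copper cup (cup_c at ~(410,630) in the crop); cup_a sits level in the well.

Call:
jog_arm:
  motion:
    - {"tx": 6, "ty": 1, "tz": 4, "roll": 0}
    - {"tx": 12, "ty": 0, "tz": 0, "roll": 0}
    - {"tx": 12, "ty": 0, "tz": 0, "roll": 0}
    - {"tx": 10, "ty": 0, "tz": 0, "roll": 0}
    - {"tx": 5, "ty": 0, "tz": 0, "roll": 0}
    - {"tx": 0, "ty": 0, "tz": 0, "roll": 0}

```text
time_s: 17.5
position: [0.4576, 0.1706, 0.0492]
ee_rot: [-0.498, 0.503, 0.495, 0.504]
force: [0.9, -0.3, 0.5]
grip_width: 0.0855
```

```bash
python3 plan.py .457 .171 .05
```

```text
t 17.5 tcp [0.4576 0.1706 0.0492] tilt 0.0041 toolx [ 0.004 -0.002 -1.   ] jaw yaw 1.557 w 0.0855 F [ 0.9 -0.3  0.5] q [-0.5   0.44  0.07  2.14 -0.05  0.57  1.16]
to target tool mm [-0.8  0.6  0.4] dist 1
```

Call:
jog_arm:
  motion:
    - {"tx": 0, "ty": 0, "tz": 0, "roll": 0}
    - {"tx": 0, "ty": 0, "tz": 0, "roll": 0}
    - {"tx": 0, "ty": 0, "tz": 0, "roll": 0}
    - {"tx": 0, "ty": 0, "tz": 0, "roll": 0}
    - {"tx": 0, "ty": 0, "tz": 0, "roll": 0}
    - {"tx": 0, "ty": 0, "tz": 0, "roll": 0}
    - {"tx": 0, "ty": 0, "tz": 0, "roll": 0}
    - {"tx": 0, "ty": 0, "tz": 0, "roll": 0}
  grip: 1

```text
time_s: 18.3
position: [0.4581, 0.1703, 0.05]
ee_rot: [-0.498, 0.503, 0.495, 0.504]
force: [-0.1, -0.4, -1.5]
grip_width: 0.036
```

```bash
python3 plan.py .457 .171 .05
```

```text
t 18.3 tcp [0.4581 0.1703 0.05  ] tilt 0.0053 toolx [ 0.005 -0.001 -1.   ] jaw yaw 1.556 w 0.036 F [-0.1 -0.4 -1.5] q [-0.5   0.43  0.07  2.14 -0.05  0.57  1.16]
to target tool mm [0.  1.1 0.7] dist 1
```

Call:
jog_arm:
  motion:
    - {"tx": -10, "ty": 0, "tz": 0, "roll": 0}
    - {"tx": -20, "ty": 0, "tz": 0, "roll": 0}
    - {"tx": -25, "ty": 0, "tz": 0, "roll": 0}
    - {"tx": -20, "ty": 0, "tz": -8, "roll": 0}
    - {"tx": -8, "ty": -8, "tz": -18, "roll": 0}
    - {"tx": 0, "ty": -14, "tz": -32, "roll": 0}
    - {"tx": 0, "ty": -15, "tz": -35, "roll": 0}
    - {"tx": 0, "ty": -15, "tz": -35, "roll": 0}
    - {"tx": 0, "ty": -13, "tz": -28, "roll": 0}
    - {"tx": 0, "ty": -8, "tz": -15, "roll": 0}

```text
time_s: 19.3
position: [0.5289, -0.0025, 0.1414]
ee_rot: [-0.5, 0.499, 0.498, 0.502]
force: [-0.4, 0.7, -2.7]
grip_width: 0.0361
```

```bash
python3 plan.py .5356 -.0200 .12; python3 - <<'E'
from cyl import *
t=shot('side','s7.png'); crop(t,'c13.png',220,120,140,120,5)
E
```

```text
t 19.3 tcp [ 0.5289 -0.0025  0.1414] tilt 0.0057 toolx [ 0.006  0.001 -1.   ] jaw yaw 1.568 w 0.0361 F [-0.4  0.7 -2.7] q [-0.2   0.34  0.16  1.99 -0.07  0.81  1.56]
to target tool mm [ 21.5  -6.6 -17.5] dist 28
```

View pics/c13.png

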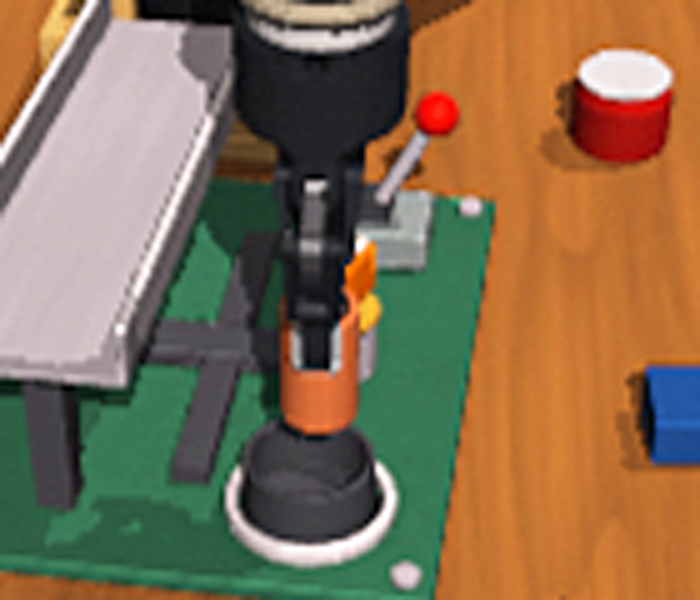

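Call:
jog_arm:
  motion:
    - {"tx": 0, "ty": -4, "tz": -9, "roll": 0}
    - {"tx": 4, "ty": -2, "tz": -6, "roll": 0}
    - {"tx": 10, "ty": 0, "tz": -1, "roll": 0}
    - {"tx": 10, "ty": 0, "tz": 0, "roll": 0}
    - {"tx": 10, "ty": 0, "tz": 0, "roll": 0}
    - {"tx": 8, "ty": 0, "tz": 0, "roll": 0}
    - {"tx": 3, "ty": 0, "tz": 0, "roll": 0}
    - {"tx": 0, "ty": 0, "tz": 0, "roll": 0}

```text
time_s: 20.15
position: [0.5343, -0.019, 0.0919]
ee_rot: [-0.5, 0.5, 0.499, 0.501]
force: [0.4, -0.5, -2.4]
grip_width: 0.0361
```

```bash
python3 plan.py .5356 -.0200 .067
```

```text
t 20.15 tcp [ 0.5343 -0.019   0.0919] tilt 0.0029 toolx [ 0.003  0.001 -1.   ] jaw yaw 1.569 w 0.0361 F [ 0.4 -0.5 -2.4] q [-0.16  0.42  0.15  2.01 -0.1   0.71  1.62]
to target tool mm [24.9 -1.3 -1. ] dist 25
```

Call:
jog_arm:
  motion:
    - {"tx": 5, "ty": -1, "tz": -1, "roll": 0}
    - {"tx": 7, "ty": 0, "tz": 0, "roll": 0}
    - {"tx": 6, "ty": 0, "tz": 0, "roll": 0}
    - {"tx": 4, "ty": 0, "tz": 0, "roll": 0}
    - {"tx": 1, "ty": 0, "tz": 0, "roll": 0}
    - {"tx": 0, "ty": 0, "tz": 0, "roll": 0}

```text
time_s: 20.75
position: [0.5362, -0.0198, 0.0673]
ee_rot: [-0.5, 0.499, 0.499, 0.502]
force: [-0.4, 0.0, -2.1]
grip_width: 0.036
```

```bash
python3 plan.py .5356 -.0200 .067
```

```text
t 20.75 tcp [ 0.5362 -0.0198  0.0673] tilt 0.0043 toolx [ 0.004  0.001 -1.   ] jaw yaw 1.569 w 0.036 F [-0.4  0.  -2.1] q [-0.15  0.46  0.14  2.02 -0.11  0.66  1.63]
to target tool mm [ 0.3  0.6 -0.2] dist 1
```

Call:
jog_arm:
  motion:
    - {"tx": 0, "ty": 0, "tz": 0, "roll": 0}
    - {"tx": 0, "ty": 0, "tz": 0, "roll": 0}
    - {"tx": 0, "ty": 0, "tz": 0, "roll": 0}
    - {"tx": 0, "ty": 0, "tz": 0, "roll": 0}
    - {"tx": 0, "ty": 0, "tz": 0, "roll": 0}
    - {"tx": -10, "ty": 0, "tz": 0, "roll": 0}
    - {"tx": -20, "ty": 0, "tz": 0, "roll": 0}
    - {"tx": -25, "ty": 0, "tz": 0, "roll": 0}
    - {"tx": -25, "ty": 0, "tz": 0, "roll": 0}
    - {"tx": -10, "ty": 0, "tz": 0, "roll": 0}
  grip: 0

```text
time_s: 21.75
position: [0.5367, -0.0202, 0.1636]
ee_rot: [-0.501, 0.498, 0.498, 0.502]
force: [0.4, 0.1, -0.1]
grip_width: 0.0855
```

```bash
python3 plan.py ; python3 - <<'E'
from cyl import *
t=shot('side','s8.png'); crop(t,'c14.png',220,120,140,120,5)
print(locate(t,'c',[.5356,-.02],z0=.016,rad=25))
E
```

```text
t 21.75 tcp [ 0.5367 -0.0202  0.1636] tilt 0.007 toolx [ 0.007  0.001 -1.   ] jaw yaw 1.569 w 0.0855 F [ 0.4  0.1 -0.1] q [-0.18  0.32  0.17  1.96 -0.07  0.86  1.6 ]
(array([ 0.5353, -0.0274]), np.float64(0.744))
```

View pics/c14.png

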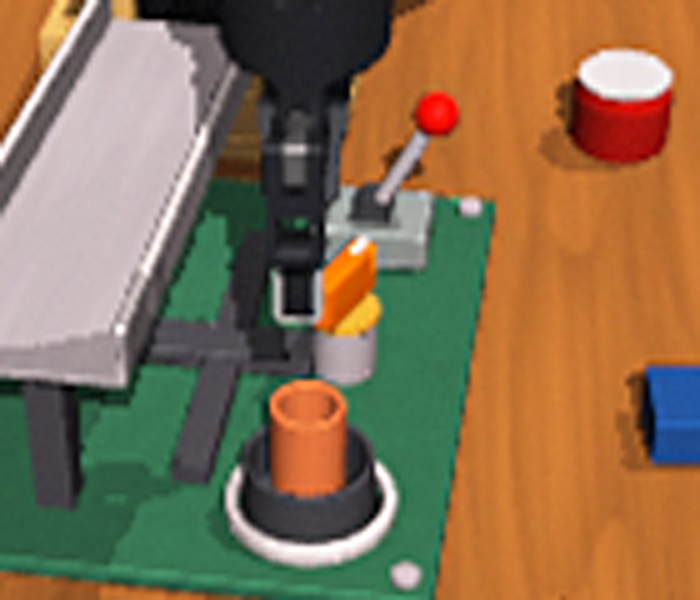

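```bash
python3 - <<'E'
from rig import *
t=pickle.load(open('pics/s8.png.pkl','rb'))
print(back(t,(308/5+220,404/5+120),.080)); q=np.load('rig.npy'); print(q)
for P in [(-80,-120,130),(-60,-120,110),(0,-120,110),(15,-120,110),(0,0,83)]: print(P,w(q,P))
print(proj(t,w(q,(-38,-120,104))),proj(t,w(q,(38,-120,104))), 'obs',(437/5+220,114/5+120))
E
python3 plan.py 0.440 -.253 .17 -0.085
```

```text
[[ 0.53555014 -0.01849231  0.08      ]]
[ 0.52507347 -0.13995901 -0.08493198]
(-80, -120, 130) [ 0.43518225 -0.25274007  0.13      ]
(-60, -120, 110) [ 0.45511016 -0.25443667  0.11      ]
(0, -120, 110) [ 0.51489388 -0.25952646  0.11      ]
(15, -120, 110) [ 0.52983982 -0.26079891  0.11      ]
(0, 0, 83) [ 0.52507347 -0.13995901  0.083     ]
[[307.21623187 142.45989811]] [[280.92719054 140.54835538]] obs (307.4, 142.8)
t 21.8 tcp [ 0.5372 -0.0202  0.1644] tilt 0.0086 toolx [ 0.008  0.001 -1.   ] jaw yaw 1.569 w 0.0855 F [-0.3 -0.6  1.2] q [-0.18  0.32  0.17  1.95 -0.07  0.86  1.6 ]
to target tool mm [  -6.8   96.8 -233. ] dist 252
roll needed (x down => roll + turns cw): world yaw change 1.488 roll -1.488
```

Call:
jog_arm:
  motion:
    - {"tx": -5, "ty": 8, "tz": -15, "roll": 0}
    - {"tx": 0, "ty": 12, "tz": -28, "roll": 0}
    - {"tx": 0, "ty": 15, "tz": -35, "roll": 0}
    - {"tx": 0, "ty": 15, "tz": -35, "roll": 0}
    - {"tx": 0, "ty": 15, "tz": -35, "roll": 0}
    - {"tx": 0, "ty": 15, "tz": -33, "roll": 0}
    - {"tx": 0, "ty": 12, "tz": -25, "roll": 0}
    - {"tx": 0, "ty": 8, "tz": -15, "roll": 0}
    - {"tx": 0, "ty": 2, "tz": -5, "roll": 0}
    - {"tx": 0, "ty": 0, "tz": 0, "roll": 0}
  grip: 1

```text
time_s: 22.8
position: [0.418, -0.2601, 0.1622]
ee_rot: [-0.495, 0.503, 0.501, 0.501]
force: [-0.2, 0.1, -0.3]
grip_width: -0.0001
```

```bash
python3 plan.py 0.4352 -.2527 .106 1.486
```

```text
t 22.8 tcp [ 0.418  -0.2601  0.1622] tilt 0.0083 toolx [-0.007  0.004 -1.   ] jaw yaw 1.563 w -0.0001 F [-0.2  0.1 -0.3] q [ 0.23  0.27  0.29  2.05 -0.1   0.84  2.14]
to target tool mm [ 56.1 -17.5   7.3] dist 59
roll needed (x down => roll + turns cw): world yaw change -0.077 roll 0.077
```

Call:
jog_arm:
  motion:
    - {"tx": 10, "ty": -2, "tz": 3, "roll": 0.077}
    - {"tx": 15, "ty": 0, "tz": 3, "roll": 0}
    - {"tx": 15, "ty": 0, "tz": 1, "roll": 0}
    - {"tx": 12, "ty": 0, "tz": 0, "roll": 0}
    - {"tx": 4, "ty": 0, "tz": 0, "roll": 0}
    - {"tx": 0, "ty": 0, "tz": 0, "roll": 0}

```text
time_s: 23.4
position: [0.4212, -0.2477, 0.1028]
ee_rot: [-0.476, 0.52, 0.483, 0.519]
force: [-0.1, 0.5, -0.3]
grip_width: -0.0
```

```bash
python3 plan.py 0.5298 -.2608 .106 1.486
```

```text
t 23.4 tcp [ 0.4212 -0.2477  0.1028] tilt 0.0112 toolx [-0.009  0.007 -1.   ] jaw yaw 1.49 w -0.0 F [-0.1  0.5 -0.3] q [ 0.22  0.36  0.27  2.11 -0.15  0.71  2.08]
to target tool mm [  -4.2 -109.2   -4.4] dist 109
roll needed (x down => roll + turns cw): world yaw change -0.004 roll 0.004
```

Call:
jog_arm:
  motion:
    - {"tx": -1, "ty": -8, "tz": -2, "roll": 0}
    - {"tx": -1, "ty": -10, "tz": -2, "roll": 0}
    - {"tx": -1, "ty": -12, "tz": 0, "roll": 0}
    - {"tx": 0, "ty": -12, "tz": 0, "roll": 0}
    - {"tx": 0, "ty": -12, "tz": 0, "roll": 0}
    - {"tx": 0, "ty": -12, "tz": 0, "roll": 0}

```text
time_s: 24.0
position: [0.4924, -0.2584, 0.1076]
ee_rot: [-0.476, 0.52, 0.483, 0.52]
force: [-0.5, 0.5, 0.6]
grip_width: 0.0003
```

```bash
python3 plan.py 0.5298 -.2608 .106 1.486; python3 - <<'E'
from cyl import *
t=shot('side','s9.png'); crop(t,'c15.png',220,80,140,120,5)
E
```

```text
t 24.0 tcp [ 0.4924 -0.2584  0.1076] tilt 0.009 toolx [-0.007  0.006 -1.   ] jaw yaw 1.49 w 0.0003 F [-0.5  0.5  0.6] q [ 0.2   0.44  0.27  1.95 -0.16  0.78  2.05]
to target tool mm [  1.3 -37.5   0.7] dist 38
roll needed (x down => roll + turns cw): world yaw change -0.004 roll 0.004
```

View pics/c15.png

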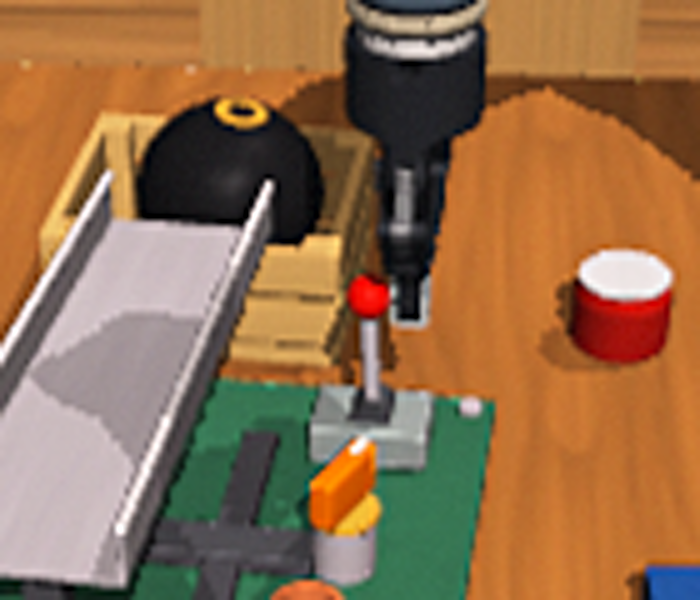

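Call:
jog_arm:
  motion:
    - {"tx": 0, "ty": -10, "tz": 0, "roll": 0}
    - {"tx": 0, "ty": -10, "tz": 0, "roll": 0}
    - {"tx": 0, "ty": -9, "tz": 0, "roll": 0}
    - {"tx": 0, "ty": -5, "tz": 0, "roll": 0}
    - {"tx": 0, "ty": -2, "tz": 0, "roll": 0}
    - {"tx": 0, "ty": 0, "tz": 0, "roll": 0}

```text
time_s: 24.65
position: [0.5277, -0.261, 0.1057]
ee_rot: [-0.472, 0.522, 0.487, 0.517]
force: [-0.2, 0.3, -0.7]
grip_width: 0.0002
```

```bash
python3 plan.py 0.5298 -.2608 .106 1.486; python3 - <<'E'
from rig import *
t=shot('side','s10.png'); crop(t,'c16.png',220,80,140,120,5); q=np.load('rig.npy')
print([ (np.round((proj(t,w(q,(80*np.sin(a-.5),-120,34+80*np.cos(a-.5))))[0]-[220,80])*5)).tolist() for a in (.7,.8,.9,1.0)])
E
```

```text
t 24.65 tcp [ 0.5277 -0.261   0.1057] tilt 0.0222 toolx [-0.02  0.01 -1.  ] jaw yaw 1.491 w 0.0002 F [-0.2  0.3 -0.7] q [ 0.19  0.49  0.26  1.87 -0.17  0.83  2.03]
to target tool mm [-0.4 -2.1  0.4] dist 2
roll needed (x down => roll + turns cw): world yaw change -0.005 roll 0.005
[[343.0, 293.0], [329.0, 295.0], [316.0, 298.0], [304.0, 302.0]]
```

View pics/c16.png

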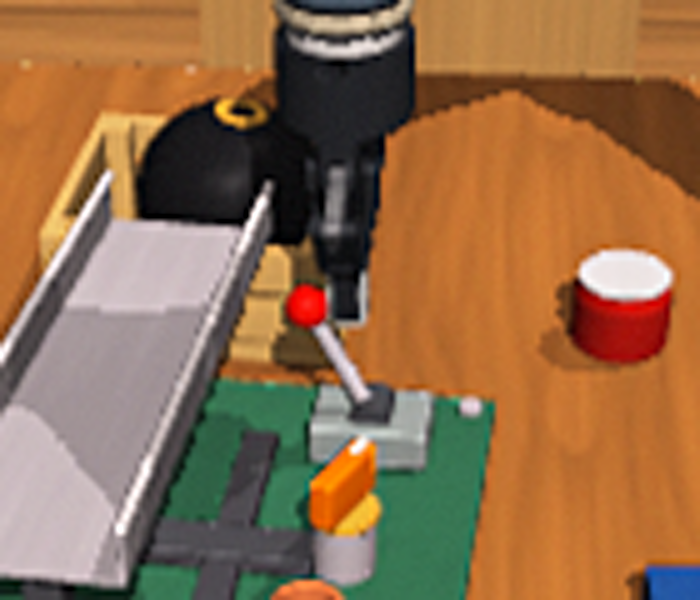

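Call:
jog_arm:
  motion:
    - {"tx": 0, "ty": 8, "tz": 0, "roll": 0}
    - {"tx": -5, "ty": 10, "tz": 0, "roll": 0}
    - {"tx": -15, "ty": 0, "tz": 0, "roll": 0.13}
    - {"tx": -20, "ty": 0, "tz": 0, "roll": 0.14}
    - {"tx": -20, "ty": 0, "tz": 0, "roll": 0.14}
    - {"tx": -10, "ty": 0, "tz": 0, "roll": 0.14}
    - {"tx": 0, "ty": 0, "tz": 0, "roll": 0.14}
    - {"tx": 0, "ty": 0, "tz": 0, "roll": 0.14}
    - {"tx": 0, "ty": 0, "tz": 0, "roll": 0.14}
    - {"tx": 0, "ty": 0, "tz": 0, "roll": 0.14}
  grip: 0

```text
time_s: 25.7
position: [0.5085, -0.2605, 0.1838]
ee_rot: [-0.114, 0.699, 0.121, 0.696]
force: [0.3, 0.5, -0.6]
grip_width: 0.0854
```

```bash
python3 plan.py 0.525 -.1398 .15 -.46
```

```text
t 25.7 tcp [ 0.5085 -0.2605  0.1838] tilt 0.0111 toolx [-0.005  0.01  -1.   ] jaw yaw 0.334 w 0.0854 F [ 0.3  0.5 -0.6] q [-0.03  0.4   0.57  1.87 -0.26  0.96  0.99]
to target tool mm [ 34.8 108.3  55.2] dist 126
roll needed (x down => roll + turns cw): world yaw change -0.794 roll 0.794
```

Call:
jog_arm:
  motion:
    - {"tx": 0, "ty": 0, "tz": 0, "roll": 0.13}
    - {"tx": 0, "ty": 0, "tz": 0, "roll": 0.13}
    - {"tx": 0, "ty": 0, "tz": 0, "roll": 0.13}
    - {"tx": 0, "ty": 0, "tz": 0, "roll": 0.13}
    - {"tx": 0, "ty": 0, "tz": 0, "roll": 0.13}
    - {"tx": 0, "ty": 0, "tz": 0, "roll": 0.1}
    - {"tx": 0, "ty": 0, "tz": 0, "roll": 0}

```text
time_s: 26.4
position: [0.5065, -0.2601, 0.1875]
ee_rot: [0.162, 0.688, -0.154, 0.69]
force: [0.1, -0.7, -0.3]
grip_width: 0.0854
```

```bash
python3 plan.py 0.525 -.1398 .15 -.46; python3 - <<'E'
from rig import *
from scipy.optimize import least_squares,minimize
s1=shot('side','s11.png');t1=shot('top','t11.png'); q=np.load('rig.npy')
from itertools import product
def model(p,th,dx,dy):
    B=np.array(list(product((-25,25),(-7,7),(53,83)))); c,s_=np.cos(-th),np.sin(-th)
    X=np.c_[B[:,0]*c-B[:,1]*s_+dx,B[:,0]*s_+B[:,1]*c+dy,B[:,2]]
    k=4; h=cv2.convexHull(((proj(p,np.array([w(q,x) for x in X]))+.5)*k).astype(np.float32)).astype(np.int32)
    M=np.zeros((420*k,560*k),np.uint8); cv2.fillConvexPoly(M,h,1); return cv2.resize(M.astype(np.float32),(560,420),interpolation=cv2.INTER_AREA)
for n,p in (('s0',s),('s11',s1),('t0',t)):
    c=proj(p,w(q,(0,0,68)))[0]; hsv=cv2.cvtColor(p['color'],cv2.COLOR_RGB2HSV); yy,xx=np.mgrid[:420,:560]
    rgb=p['color'].astype(int)
    or_=((hsv[...,1]>150)&(hsv[...,0]<16)&(hsv[...,2]>130))|(rgb.min(2)>170)
    m=(or_&(np.hypot(xx-c[0],yy-c[1])<14)).astype(np.uint8)
    nn,l,st,_=cv2.connectedComponentsWithStats(m); m=(l==1+np.argmax(st[1:,4])).astype(np.float32)
    f_=lambda v:-(np.minimum(model(p,v[0],v[1]*10,v[2]*10),m).sum()/np.maximum(model(p,v[0],v[1]*10,v[2]*10),m).sum())
    b=min((minimize(f_,[a,0,0],method='Nelder-Mead') for a in (1.7,1.9,2.1)),key=lambda r:r.fun); print(n,m.sum(),b.x,b.fun)
crop(t1,'c17.png',250,120,140,115,5.7)
E
```

```text
t 26.4 tcp [ 0.5065 -0.2601  0.1875] tilt 0.0123 toolx [ 0.005  0.011 -1.   ] jaw yaw -0.451 w 0.0854 F [ 0.1 -0.7 -0.3] q [-0.17  0.43  0.77  1.88 -0.37  0.98  0.31]
to target tool mm [ 39.  115.9 -35.7] dist 127
roll needed (x down => roll + turns cw): world yaw change -0.009 roll 0.009
s0 134.0 [ 1.92077820e+00  1.20233732e-04 -6.40512474e-05] -0.6875423192977905
s11 163.0 [ 1.91940844e+00 -3.85545267e-04 -3.09413580e-04] -0.6414868235588074
t0 70.0 [ 1.97646862e+00 -3.91010802e-04 -4.03549383e-04] -0.5793991684913635
```

View pics/c17.png

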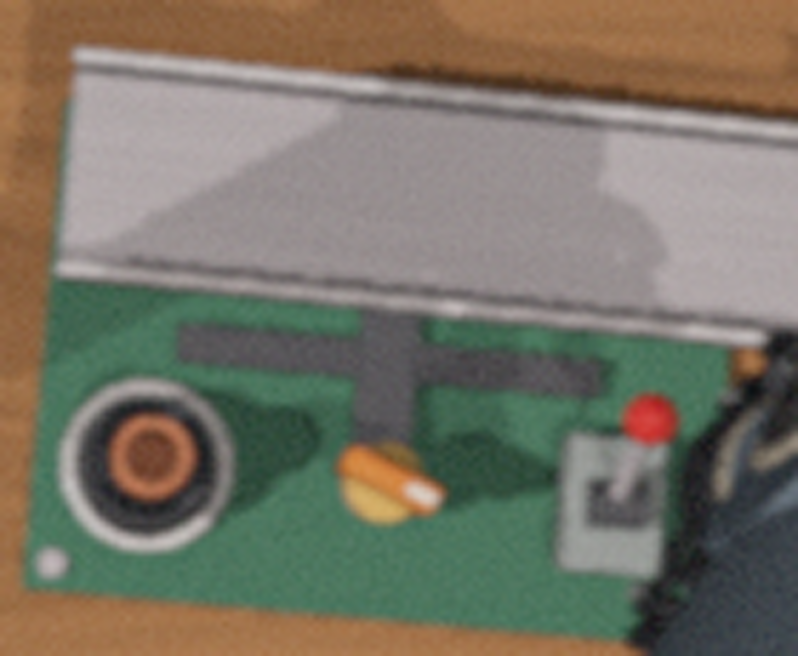

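Call:
jog_arm:
  motion:
    - {"tx": 0, "ty": 12, "tz": -4, "roll": 0}
    - {"tx": 0, "ty": 18, "tz": -6, "roll": 0}
    - {"tx": 5, "ty": 20, "tz": -6, "roll": 0}
    - {"tx": 8, "ty": 20, "tz": -6, "roll": 0}
    - {"tx": 8, "ty": 18, "tz": -6, "roll": 0}
    - {"tx": 8, "ty": 14, "tz": -4, "roll": 0}
    - {"tx": 6, "ty": 8, "tz": -2, "roll": 0}
    - {"tx": 0, "ty": 0, "tz": 0, "roll": 0}

```text
time_s: 27.3
position: [0.5244, -0.1365, 0.1537]
ee_rot: [0.16, 0.688, -0.148, 0.692]
force: [0.5, -0.1, -1.0]
grip_width: 0.0854
```

```bash
python3 plan.py 0.525 -.1398 .11 -.455
```

```text
t 27.3 tcp [ 0.5244 -0.1365  0.1537] tilt 0.0177 toolx [ 0.009  0.015 -1.   ] jaw yaw -0.438 w 0.0854 F [ 0.5 -0.1 -1. ] q [-0.38  0.42  0.73  1.98 -0.38  0.88  0.12]
to target tool mm [43.6 -3.5  1.8] dist 44
roll needed (x down => roll + turns cw): world yaw change -0.017 roll 0.017
```

Call:
jog_arm:
  motion:
    - {"tx": 5, "ty": -2, "tz": 1, "roll": 0.017}
    - {"tx": 10, "ty": -1, "tz": 0, "roll": 0}
    - {"tx": 12, "ty": 0, "tz": 0, "roll": 0}
    - {"tx": 12, "ty": 0, "tz": 0, "roll": 0}
    - {"tx": 8, "ty": 0, "tz": 0, "roll": 0}
    - {"tx": 0, "ty": 0, "tz": 0, "roll": 0}

```text
time_s: 27.9
position: [0.5237, -0.1432, 0.1026]
ee_rot: [0.167, 0.686, -0.157, 0.69]
force: [0.1, 0.5, 0.9]
grip_width: 0.0854
```

```bash
python3 plan.py 0.525 -.1395 .068 -.455; python3 - <<'E'
from rig import *
t=shot('side','s12.png'); crop(t,'c18.png',220,90,140,120,5)
E
```

```text
t 27.9 tcp [ 0.5237 -0.1432  0.1026] tilt 0.0156 toolx [ 0.009  0.013 -1.   ] jaw yaw -0.462 w 0.0854 F [0.1 0.5 0.9] q [-0.32  0.49  0.68  2.01 -0.46  0.79  0.17]
to target tool mm [34.6  3.4 -0.5] dist 35
roll needed (x down => roll + turns cw): world yaw change 0.007 roll -0.007
```

View pics/c18.png

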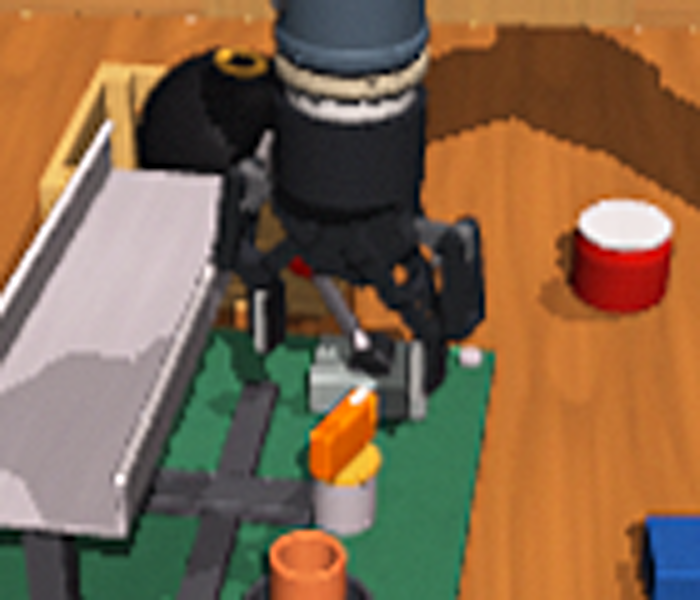

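Call:
jog_arm:
  motion:
    - {"tx": 5, "ty": 2, "tz": 0, "roll": 0}
    - {"tx": 9, "ty": 1, "tz": 0, "roll": 0}
    - {"tx": 10, "ty": 0, "tz": 0, "roll": 0}
    - {"tx": 6, "ty": 0, "tz": 0, "roll": 0}
    - {"tx": 2, "ty": 0, "tz": 0, "roll": 0}
    - {"tx": 0, "ty": 0, "tz": 0, "roll": 0}

```text
time_s: 28.55
position: [0.5265, -0.14, 0.0688]
ee_rot: [0.167, 0.686, -0.156, 0.691]
force: [1.3, -0.5, 0.6]
grip_width: 0.0855
```

```bash
python3 plan.py 0.525 -.1395 .068 -.455
```

```text
t 28.55 tcp [ 0.5265 -0.14    0.0688] tilt 0.0167 toolx [ 0.011  0.013 -1.   ] jaw yaw -0.462 w 0.0855 F [ 1.3 -0.5  0.6] q [-0.29  0.54  0.64  2.03 -0.51  0.72  0.21]
to target tool mm [ 0.8 -0.3 -1.6] dist 2
roll needed (x down => roll + turns cw): world yaw change 0.007 roll -0.007
```

Call:
jog_arm:
  motion:
    - {"tx": 0, "ty": 0, "tz": -1, "roll": 0}
    - {"tx": 0, "ty": 0, "tz": 0, "roll": 0}
    - {"tx": 0, "ty": 0, "tz": 0, "roll": 0}
    - {"tx": 0, "ty": 0, "tz": 0, "roll": 0}
    - {"tx": 0, "ty": 0, "tz": 0, "roll": 0}
    - {"tx": 0, "ty": 0, "tz": 0, "roll": 0}
    - {"tx": 0, "ty": 0, "tz": 0, "roll": 0}
    - {"tx": 0, "ty": 0, "tz": 0, "roll": 0}
  grip: 1

```text
time_s: 29.35
position: [0.5249, -0.1393, 0.0699]
ee_rot: [0.167, 0.686, -0.156, 0.691]
force: [-1.0, 1.2, 0.6]
grip_width: 0.0128
```

```bash
python3 plan.py 0.525 -.1395 .068 -.455
```

```text
t 29.35 tcp [ 0.5249 -0.1393  0.0699] tilt 0.0175 toolx [ 0.01   0.014 -1.   ] jaw yaw -0.462 w 0.0128 F [-1.   1.2  0.6] q [-0.29  0.54  0.64  2.03 -0.51  0.72  0.21]
to target tool mm [ 1.9 -0.2  0.2] dist 2
roll needed (x down => roll + turns cw): world yaw change 0.007 roll -0.007
```

Call:
jog_arm:
  motion:
    - {"tx": 0, "ty": 0, "tz": 0, "roll": 0.08}
    - {"tx": 0, "ty": 0, "tz": 0, "roll": 0.1}
    - {"tx": 0, "ty": 0, "tz": 0, "roll": 0.1}
    - {"tx": 0, "ty": 0, "tz": 0, "roll": 0.1}
    - {"tx": 0, "ty": 0, "tz": 0, "roll": 0.1}

```text
time_s: 29.85
position: [0.5254, -0.1397, 0.0699]
ee_rot: [0.332, 0.626, -0.32, 0.629]
force: [0.2, 0.2, -0.2]
grip_width: 0.0124
```

```bash
python3 plan.py 0.525 -.1395 .069; python3 -c "
from h import *
print(bot.get_obs()['moment'])"
```

```text
t 29.85 tcp [ 0.5254 -0.1397  0.0699] tilt 0.0176 toolx [ 0.012  0.013 -1.   ] jaw yaw -0.958 w 0.0124 F [ 0.2  0.2 -0.2] q [-0.38  0.58  0.77  2.04 -0.62  0.76 -0.19]
to target tool mm [ 0.9 -0.3 -0.4] dist 1
[-0.1786081   0.01053353  0.05745314]
```

Call:
jog_arm:
  motion:
    - {"tx": 0, "ty": 0, "tz": 0, "roll": 0.1}
    - {"tx": 0, "ty": 0, "tz": 0, "roll": 0.1}
    - {"tx": 0, "ty": 0, "tz": 0, "roll": 0.1}
    - {"tx": 0, "ty": 0, "tz": 0, "roll": 0.1}
    - {"tx": 0, "ty": 0, "tz": 0, "roll": 0.08}
    - {"tx": 0, "ty": 0, "tz": 0, "roll": 0}

```text
time_s: 30.45
position: [0.5257, -0.1404, 0.0699]
ee_rot: [0.476, 0.527, -0.465, 0.529]
force: [-2.1, 2.1, 1.6]
grip_width: 0.0129
```

```bash
python3 plan.py 0.525 -.1395 .069
```

```text
t 30.45 tcp [ 0.5257 -0.1404  0.0699] tilt 0.0151 toolx [ 0.012  0.01  -1.   ] jaw yaw -1.456 w 0.0129 F [-2.1  2.1  1.6] q [-0.47  0.64  0.9   2.04 -0.72  0.81 -0.58]
to target tool mm [ 0.9 -0.6 -0.9] dist 1
```

Release, lift, roll back half a turn to regrip.

Call:
jog_arm:
  motion:
    - {"tx": 0, "ty": 0, "tz": 0, "roll": 0}
    - {"tx": 0, "ty": 0, "tz": 0, "roll": 0}
    - {"tx": 0, "ty": 0, "tz": 0, "roll": 0}
    - {"tx": 0, "ty": 0, "tz": 0, "roll": 0}
    - {"tx": -8, "ty": 0, "tz": 0, "roll": 0}
    - {"tx": -12, "ty": 0, "tz": 0, "roll": 0}
    - {"tx": -12, "ty": 0, "tz": 0, "roll": 0}
    - {"tx": -8, "ty": 0, "tz": 0, "roll": 0}
    - {"tx": 0, "ty": 0, "tz": 0, "roll": -0.08}
    - {"tx": 0, "ty": 0, "tz": 0, "roll": -0.13}
  grip: 0

```text
time_s: 31.45
position: [0.5265, -0.1414, 0.1155]
ee_rot: [0.415, 0.574, -0.404, 0.579]
force: [-0.6, 0.1, -0.0]
grip_width: 0.0855
```

Call:
jog_arm:
  motion:
    - {"tx": 0, "ty": 0, "tz": 0, "roll": -0.14}
    - {"tx": 0, "ty": 0, "tz": 0, "roll": -0.14}
    - {"tx": 0, "ty": 0, "tz": 0, "roll": -0.14}
    - {"tx": 0, "ty": 0, "tz": 0, "roll": -0.14}
    - {"tx": 0, "ty": 0, "tz": 0, "roll": -0.14}
    - {"tx": 0, "ty": 0, "tz": 0, "roll": -0.14}
    - {"tx": 0, "ty": 0, "tz": 0, "roll": -0.14}
    - {"tx": 0, "ty": 0, "tz": 0, "roll": -0.14}
    - {"tx": 0, "ty": 0, "tz": 0, "roll": -0.14}
    - {"tx": 0, "ty": 0, "tz": 0, "roll": -0.14}

```text
time_s: 32.45
position: [0.5285, -0.1434, 0.1248]
ee_rot: [-0.079, 0.693, 0.08, 0.712]
force: [0.7, 0.4, 0.1]
grip_width: 0.0853
```

```bash
python3 plan.py 0.525 -.1395 .12 1.686
```

```text
t 32.45 tcp [ 0.5285 -0.1434  0.1248] tilt 0.0261 toolx [ 0.026  0.005 -1.   ] jaw yaw 0.225 w 0.0853 F [0.7 0.4 0.1] q [-0.23  0.42  0.54  1.99 -0.32  0.78  0.72]
to target tool mm [ 4.7  4.6 -2.7] dist 7
roll needed (x down => roll + turns cw): world yaw change 1.461 roll -1.461
```

Call:
jog_arm:
  motion:
    - {"tx": 0, "ty": 2, "tz": -2, "roll": -0.14}
    - {"tx": 0, "ty": 2, "tz": -1, "roll": -0.14}
    - {"tx": 0, "ty": 0, "tz": 0, "roll": -0.14}
    - {"tx": 0, "ty": 0, "tz": 0, "roll": -0.14}
    - {"tx": 0, "ty": 0, "tz": 0, "roll": -0.14}
    - {"tx": 0, "ty": 0, "tz": 0, "roll": -0.14}
    - {"tx": 0, "ty": 0, "tz": 0, "roll": -0.14}
    - {"tx": 0, "ty": 0, "tz": 0, "roll": -0.14}
    - {"tx": 0, "ty": 0, "tz": 0, "roll": -0.14}
    - {"tx": 0, "ty": 0, "tz": 0, "roll": -0.14}

```text
time_s: 33.45
position: [0.5253, -0.1447, 0.1334]
ee_rot: [0.536, -0.465, -0.517, -0.479]
force: [0.3, -0.9, 0.3]
grip_width: 0.0855
```

```bash
python3 plan.py 0.525 -.1395 .12 1.686
```

```text
t 33.45 tcp [ 0.5253 -0.1447  0.1334] tilt 0.0343 toolx [ 0.034 -0.004 -0.999] jaw yaw 1.68 w 0.0855 F [ 0.3 -0.9  0.3] q [ 0.04  0.37  0.19  1.98 -0.1   0.77  1.97]
to target tool mm [13.4  0.1  5.3] dist 14
roll needed (x down => roll + turns cw): world yaw change 0.006 roll -0.006
```

Call:
jog_arm:
  motion:
    - {"tx": -10, "ty": 0, "tz": 0, "roll": 0}
    - {"tx": 0, "ty": 0, "tz": 0, "roll": 0}
    - {"tx": 0, "ty": -38, "tz": 0, "roll": 0}
    - {"tx": 0, "ty": 38, "tz": 0, "roll": 0}
    - {"tx": 0, "ty": 0, "tz": 0, "roll": 0}
    - {"tx": 0, "ty": 0, "tz": 0, "roll": 0}

```text
time_s: 34.05
position: [0.5257, -0.1465, 0.1452]
ee_rot: [0.533, -0.47, -0.513, -0.482]
force: [-0.1, 0.9, 1.0]
grip_width: 0.0853
```

```bash
python3 plan.py 0.525 -.1395 .10 1.686
```

```text
t 34.05 tcp [ 0.5257 -0.1465  0.1452] tilt 0.0337 toolx [ 0.033 -0.007 -0.999] jaw yaw 1.665 w 0.0853 F [-0.1  0.9  1. ] q [ 0.03  0.35  0.2   1.97 -0.1   0.79  1.95]
to target tool mm [45.1  1.5  7.5] dist 46
roll needed (x down => roll + turns cw): world yaw change 0.021 roll -0.021
```

Call:
jog_arm:
  motion:
    - {"tx": 5, "ty": 0, "tz": 4, "roll": -0.02}
    - {"tx": 10, "ty": 0, "tz": 3, "roll": 0}
    - {"tx": 12, "ty": 1, "tz": 0, "roll": 0}
    - {"tx": 12, "ty": 0, "tz": 0, "roll": 0}
    - {"tx": 8, "ty": 0, "tz": 0, "roll": 0}
    - {"tx": 0, "ty": 0, "tz": 0, "roll": 0}

```text
time_s: 34.65
position: [0.5257, -0.1391, 0.0944]
ee_rot: [0.538, -0.465, -0.517, -0.476]
force: [-0.9, 0.1, -0.4]
grip_width: 0.0854
```

```bash
python3 plan.py 0.525 -.1395 .069 1.686
```

```text
t 34.65 tcp [ 0.5257 -0.1391  0.0944] tilt 0.0336 toolx [ 0.033 -0.007 -0.999] jaw yaw 1.684 w 0.0854 F [-0.9  0.1 -0.4] q [ 0.04  0.42  0.18  2.01 -0.11  0.68  1.97]
to target tool mm [25.4  1.5 -0.1] dist 25
roll needed (x down => roll + turns cw): world yaw change 0.002 roll -0.002
```

Call:
jog_arm:
  motion:
    - {"tx": 5, "ty": 1, "tz": 0, "roll": 0}
    - {"tx": 8, "ty": 0, "tz": 0, "roll": 0}
    - {"tx": 8, "ty": 0, "tz": 0, "roll": 0}
    - {"tx": 4, "ty": 0, "tz": 0, "roll": 0}
    - {"tx": 0, "ty": 0, "tz": 0, "roll": 0}

```text
time_s: 35.15
position: [0.5258, -0.1399, 0.0671]
ee_rot: [0.538, -0.465, -0.517, -0.477]
force: [0.2, -0.7, 0.4]
grip_width: 0.0854
```

```bash
python3 plan.py 0.525 -.1395 .069 1.686; python3 - <<'E'
from rig import *
t=shot('side','s13.png'); crop(t,'c19.png',220,90,140,120,5)
E
```

```text
t 35.15 tcp [ 0.5258 -0.1399  0.0671] tilt 0.034 toolx [ 0.033 -0.008 -0.999] jaw yaw 1.684 w 0.0854 F [ 0.2 -0.7  0.4] q [ 0.05  0.46  0.17  2.03 -0.13  0.62  1.99]
to target tool mm [-1.9  0.7  0.5] dist 2
roll needed (x down => roll + turns cw): world yaw change 0.002 roll -0.002
```

View pics/c19.png

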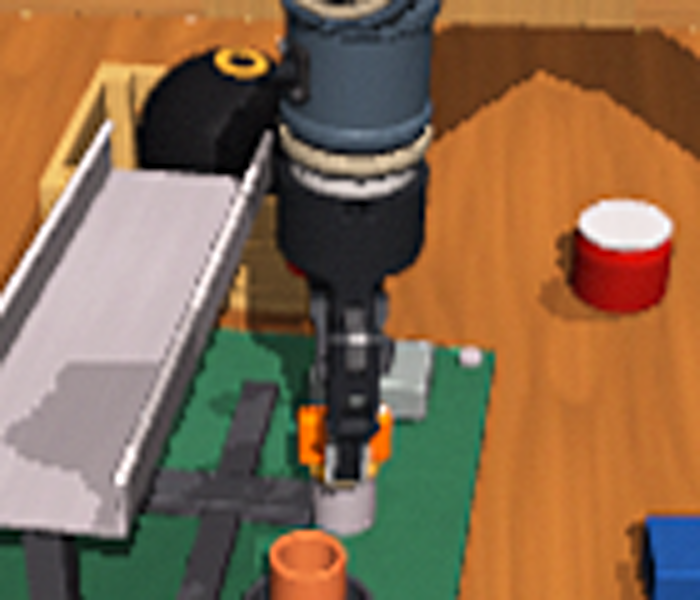

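Call:
jog_arm:
  motion:
    - {"tx": -1, "ty": 0, "tz": 0, "roll": 0}
    - {"tx": 0, "ty": 0, "tz": 0, "roll": 0}
    - {"tx": 0, "ty": 0, "tz": 0, "roll": 0}
    - {"tx": 0, "ty": 0, "tz": 0, "roll": 0}
    - {"tx": 0, "ty": 0, "tz": 0, "roll": 0}
    - {"tx": 0, "ty": 0, "tz": 0, "roll": 0}
    - {"tx": 0, "ty": 0, "tz": 0, "roll": 0}
    - {"tx": 0, "ty": 0, "tz": 0, "roll": 0}
  grip: 1

```text
time_s: 36.0
position: [0.5268, -0.1401, 0.0698]
ee_rot: [0.539, -0.465, -0.516, -0.478]
force: [-0.6, 0.2, -0.9]
grip_width: 0.013
```

Call:
jog_arm:
  motion:
    - {"tx": 0, "ty": 0, "tz": 0, "roll": 0.08}
    - {"tx": 0, "ty": 0, "tz": 0, "roll": 0.1}
    - {"tx": 0, "ty": 0, "tz": 0, "roll": 0.1}
    - {"tx": 0, "ty": 0, "tz": 0, "roll": 0.1}
    - {"tx": 0, "ty": 0, "tz": 0, "roll": 0.1}
    - {"tx": 0, "ty": 0, "tz": 0, "roll": 0.1}
    - {"tx": 0, "ty": 0, "tz": 0, "roll": 0.1}
    - {"tx": 0, "ty": 0, "tz": 0, "roll": 0}

```text
time_s: 36.8
position: [0.5262, -0.1419, 0.0698]
ee_rot: [-0.342, 0.615, 0.324, 0.632]
force: [0.5, -1.5, 0.9]
grip_width: 0.013
```

```bash
python3 plan.py 0.525 -.1395 .069 .628; python3 -c "
from h import *
print(bot.get_obs()['moment'])"
```

```text
t 36.8 tcp [ 0.5262 -0.1419  0.0698] tilt 0.0365 toolx [ 0.035 -0.011 -0.999] jaw yaw 0.982 w 0.013 F [ 0.5 -1.5  0.9] q [-0.1   0.48  0.36  2.04 -0.27  0.64  1.42]
to target tool mm [0.7 2.4 1.3] dist 3
roll needed (x down => roll + turns cw): world yaw change -0.354 roll 0.354
[-0.24465093  0.24695879 -0.09989842]
```

Call:
jog_arm:
  motion:
    - {"tx": 0, "ty": 1, "tz": 1, "roll": 0.06}
    - {"tx": 0, "ty": 1, "tz": 0, "roll": 0.08}
    - {"tx": 0, "ty": 0, "tz": 0, "roll": 0.08}
    - {"tx": 0, "ty": 0, "tz": 0, "roll": 0.06}
    - {"tx": 0, "ty": 0, "tz": 0, "roll": 0.04}
    - {"tx": 0, "ty": 0, "tz": 0, "roll": 0.02}

```text
time_s: 37.4
position: [0.5256, -0.1425, 0.0698]
ee_rot: [-0.234, 0.66, 0.215, 0.68]
force: [0.8, -0.3, 1.3]
grip_width: 0.0125
```

```bash
python3 plan.py 0.525 -.1395 .069 .628; python3 -c "
from h import *
print(bot.get_obs()['moment'])"
```

```text
t 37.4 tcp [ 0.5256 -0.1425  0.0698] tilt 0.0389 toolx [ 0.035 -0.017 -0.999] jaw yaw 0.647 w 0.0125 F [ 0.8 -0.3  1.3] q [-0.17  0.49  0.45  2.04 -0.34  0.64  1.15]
to target tool mm [0.7 2.7 1.3] dist 3
roll needed (x down => roll + turns cw): world yaw change -0.019 roll 0.019
[-0.40778238  0.49332067  0.09816048]
```

Call:
jog_arm:
  motion:
    - {"tx": 0, "ty": 0, "tz": 0, "roll": 0.03}
    - {"tx": 0, "ty": 0, "tz": 0, "roll": 0.03}
    - {"tx": 0, "ty": 0, "tz": 0, "roll": 0.03}

```text
time_s: 37.7
position: [0.5255, -0.1424, 0.0698]
ee_rot: [-0.206, 0.669, 0.187, 0.689]
force: [0.1, -1.7, 1.9]
grip_width: 0.0131
```

```bash
python3 plan.py 0.525 -.1395 .069 .628; python3 -c "
from h import *
print(bot.get_obs()['moment'])"
```

```text
t 37.7 tcp [ 0.5255 -0.1424  0.0698] tilt 0.0386 toolx [ 0.034 -0.018 -0.999] jaw yaw 0.564 w 0.0131 F [ 0.1 -1.7  1.9] q [-0.19  0.49  0.48  2.04 -0.35  0.65  1.08]
to target tool mm [0.8 2.8 1.1] dist 3
roll needed (x down => roll + turns cw): world yaw change 0.064 roll -0.064
[-0.36979443  0.54741573  1.72843468]
```

Call:
jog_arm:
  motion:
    - {"tx": 0, "ty": 0, "tz": 0, "roll": 0}
    - {"tx": 0, "ty": 0, "tz": 0, "roll": -0.06}
    - {"tx": 0, "ty": 1, "tz": 1, "roll": -0.1}
    - {"tx": 0, "ty": 1, "tz": 0, "roll": -0.1}
    - {"tx": 0, "ty": 0, "tz": 0, "roll": -0.1}
    - {"tx": 0, "ty": 0, "tz": 0, "roll": -0.1}
    - {"tx": 0, "ty": 0, "tz": 0, "roll": -0.1}
    - {"tx": 0, "ty": 0, "tz": 0, "roll": -0.1}
    - {"tx": 0, "ty": 0, "tz": 0, "roll": -0.1}
    - {"tx": 0, "ty": 0, "tz": 0, "roll": -0.1}

```text
time_s: 38.7
position: [0.5267, -0.1408, 0.0698]
ee_rot: [-0.473, 0.529, 0.447, 0.545]
force: [0.5, -0.2, 0.5]
grip_width: 0.0129
```

```bash
python3 plan.py 0.525 -.1395 .069 2.197; python3 -c "
from h import *
print(bot.get_obs()['moment'])"
```

```text
t 38.7 tcp [ 0.5267 -0.1408  0.0698] tilt 0.0428 toolx [ 0.041 -0.013 -0.999] jaw yaw 1.418 w 0.0129 F [ 0.5 -0.2  0.5] q [-0.01  0.46  0.24  2.03 -0.18  0.62  1.77]
to target tool mm [0.7 1.9 1. ] dist 2
roll needed (x down => roll + turns cw): world yaw change 0.779 roll -0.779
[ 0.24567631  0.14592914 -0.09851516]
```

Call:
jog_arm:
  motion:
    - {"tx": 0, "ty": 0, "tz": 0, "roll": -0.1}
    - {"tx": 0, "ty": 0, "tz": 0, "roll": -0.1}
    - {"tx": 0, "ty": 0, "tz": 0, "roll": -0.1}
    - {"tx": 0, "ty": 0, "tz": 0, "roll": -0.1}
    - {"tx": 0, "ty": 0, "tz": 0, "roll": -0.1}
    - {"tx": 0, "ty": 0, "tz": 0, "roll": -0.1}
    - {"tx": 0, "ty": 0, "tz": 0, "roll": -0.1}
    - {"tx": 0, "ty": 0, "tz": 0, "roll": -0.06}
    - {"tx": 0, "ty": 0, "tz": 0, "roll": 0}

```text
time_s: 39.6
position: [0.5263, -0.1389, 0.0698]
ee_rot: [0.636, -0.326, -0.61, -0.342]
force: [1.1, -0.5, 0.3]
grip_width: 0.0125
```

```bash
python3 plan.py 0.525 -.1395 .069 2.197
```

```text
t 39.6 tcp [ 0.5263 -0.1389  0.0698] tilt 0.0441 toolx [ 0.044  0.003 -0.999] jaw yaw 2.157 w 0.0125 F [ 1.1 -0.5  0.3] q [ 0.16  0.45  0.03  2.03 -0.04  0.62  2.38]
to target tool mm [0.7 1.4 0.2] dist 2
roll needed (x down => roll + turns cw): world yaw change 0.04 roll -0.04
```

Call:
jog_arm:
  motion:
    - {"tx": 0, "ty": 0, "tz": 0, "roll": -0.03}
    - {"tx": 0, "ty": 0, "tz": 0, "roll": 0}
    - {"tx": 0, "ty": 0, "tz": 0, "roll": 0}

```text
time_s: 39.9
position: [0.5263, -0.1388, 0.0698]
ee_rot: [0.64, -0.318, -0.614, -0.335]
force: [0.5, -0.1, 1.7]
grip_width: 0.0126
```

Call:
jog_arm:
  motion:
    - {"tx": 0, "ty": 0, "tz": 0, "roll": 0}
    - {"tx": 0, "ty": 0, "tz": 0, "roll": 0}
    - {"tx": 0, "ty": 0, "tz": 0, "roll": 0}
    - {"tx": 0, "ty": 0, "tz": 0, "roll": 0}
    - {"tx": -8, "ty": 0, "tz": 0, "roll": 0}
    - {"tx": -15, "ty": 0, "tz": 0, "roll": 0}
    - {"tx": -20, "ty": 0, "tz": 0, "roll": 0}
    - {"tx": -20, "ty": 0, "tz": 0, "roll": 0}
    - {"tx": -20, "ty": 0, "tz": 0, "roll": 0}
    - {"tx": -10, "ty": 0, "tz": 0, "roll": 0}
  grip: 0

```text
time_s: 40.9
position: [0.5208, -0.1389, 0.1665]
ee_rot: [0.639, -0.319, -0.615, -0.335]
force: [0.5, 0.2, -0.5]
grip_width: 0.0852
```

```bash
python3 plan.py 0.555 -.263 .19 1.486; python3 - <<'E'
from rig import *
t=shot('side','s14.png'); u=shot('top','t14.png');crop(t,'c20.png',220,90,140,120,5);crop(u,'c21.png',250,120,140,115,5.7)
E
```

```text
t 40.9 tcp [ 0.5208 -0.1389  0.1665] tilt 0.0418 toolx [ 0.041  0.005 -0.999] jaw yaw 2.18 w 0.0852 F [ 0.5  0.2 -0.5] q [ 0.16  0.31  0.03  1.96 -0.03  0.83  2.39]
to target tool mm [ -22.6   42.1 -121.8] dist 131
roll needed (x down => roll + turns cw): world yaw change -0.694 roll 0.694
```

View pics/c20.png

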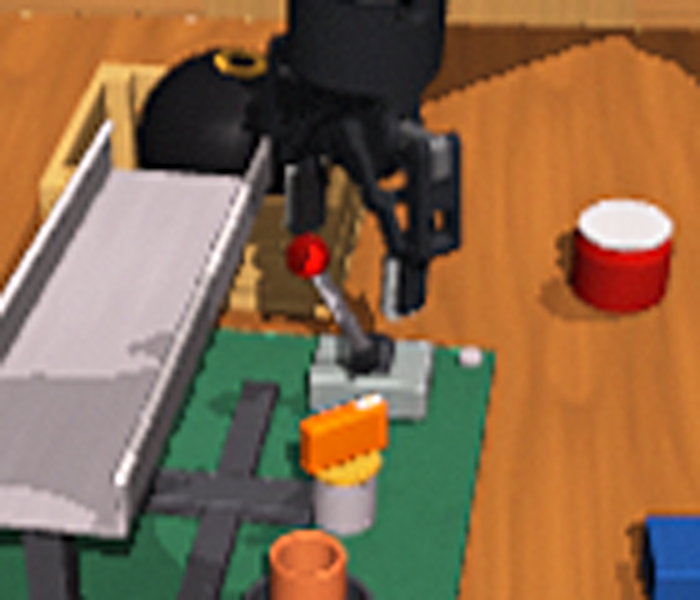

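View pics/c21.png

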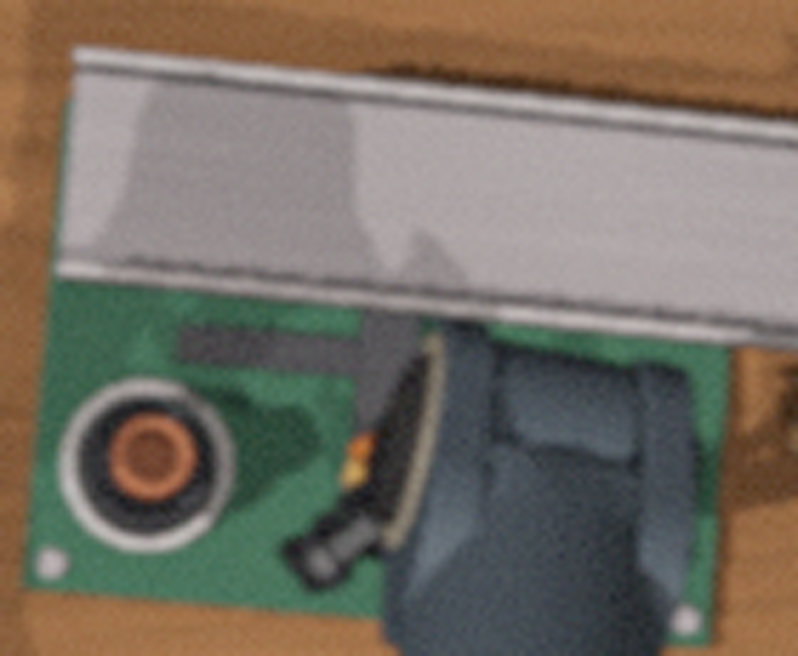

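Call:
jog_arm:
  motion:
    - {"tx": -10, "ty": 0, "tz": 0, "roll": 0.12}
    - {"tx": 0, "ty": 0, "tz": 0, "roll": 0.14}
    - {"tx": 0, "ty": 0, "tz": 0, "roll": 0.14}
    - {"tx": 0, "ty": 0, "tz": 0, "roll": 0.14}
    - {"tx": 0, "ty": 0, "tz": 0, "roll": 0.14}
    - {"tx": 0, "ty": 0, "tz": 0, "roll": 0}

```text
time_s: 41.6
position: [0.517, -0.1382, 0.171]
ee_rot: [-0.481, 0.514, 0.469, 0.534]
force: [-0.9, 0.2, 0.0]
grip_width: 0.0857
```

```bash
python3 plan.py 0.5478 -.2625 .17 1.486
```

```text
t 41.6 tcp [ 0.517  -0.1382  0.171 ] tilt 0.0332 toolx [ 0.033  0.006 -0.999] jaw yaw 1.474 w 0.0857 F [-0.9  0.2  0. ] q [ 0.05  0.3   0.17  1.97 -0.09  0.85  1.74]
to target tool mm [   1.2  -42.7 -120.7] dist 128
roll needed (x down => roll + turns cw): world yaw change 0.012 roll -0.012
```

Call:
jog_arm:
  motion:
    - {"tx": 0, "ty": -4, "tz": -12, "roll": -0.01}
    - {"tx": 0, "ty": -7, "tz": -20, "roll": 0}
    - {"tx": 0, "ty": -8, "tz": -25, "roll": 0}
    - {"tx": 0, "ty": -8, "tz": -25, "roll": 0}
    - {"tx": 0, "ty": -7, "tz": -20, "roll": 0}
    - {"tx": 0, "ty": -5, "tz": -12, "roll": 0}
    - {"tx": 0, "ty": -2, "tz": -4, "roll": 0}
    - {"tx": 0, "ty": 0, "tz": 0, "roll": 0}

```text
time_s: 42.4
position: [0.547, -0.2596, 0.164]
ee_rot: [-0.487, 0.506, 0.483, 0.523]
force: [0.5, -0.5, -0.7]
grip_width: 0.0853
```

```bash
python3 plan.py 0.5478 -.2625 .13 1.486
```

```text
t 42.4 tcp [ 0.547  -0.2596  0.164 ] tilt 0.0237 toolx [ 0.021  0.011 -1.   ] jaw yaw 1.512 w 0.0853 F [ 0.5 -0.5 -0.7] q [ 0.23  0.42  0.2   1.8  -0.13  0.91  2.  ]
to target tool mm [34.  -0.3 -3.2] dist 34
roll needed (x down => roll + turns cw): world yaw change -0.026 roll 0.026
```

Call:
jog_arm:
  motion:
    - {"tx": 5, "ty": 0, "tz": -3, "roll": 0.025}
    - {"tx": 10, "ty": 0, "tz": 0, "roll": 0}
    - {"tx": 10, "ty": 0, "tz": 0, "roll": 0}
    - {"tx": 5, "ty": 0, "tz": 0, "roll": 0}
    - {"tx": 0, "ty": 0, "tz": 0, "roll": 0}

```text
time_s: 42.9
position: [0.5468, -0.2576, 0.1303]
ee_rot: [-0.48, 0.511, 0.479, 0.528]
force: [0.1, 0.2, -0.6]
grip_width: 0.0853
```

```bash
python3 plan.py 0.5475 -.2625 .101 1.486; python3 - <<'E'
from rig import *
t=shot('side','s15.png'); u=shot('top','t15.png');crop(t,'c22.png',220,60,140,120,5)
E
```

```text
t 42.9 tcp [ 0.5468 -0.2576  0.1303] tilt 0.0233 toolx [ 0.018  0.014 -1.   ] jaw yaw 1.491 w 0.0853 F [ 0.1  0.2 -0.6] q [ 0.24  0.47  0.19  1.83 -0.14  0.85  1.99]
to target tool mm [29.2 -0.6 -5.3] dist 30
roll needed (x down => roll + turns cw): world yaw change -0.005 roll 0.005
```

View pics/c22.png

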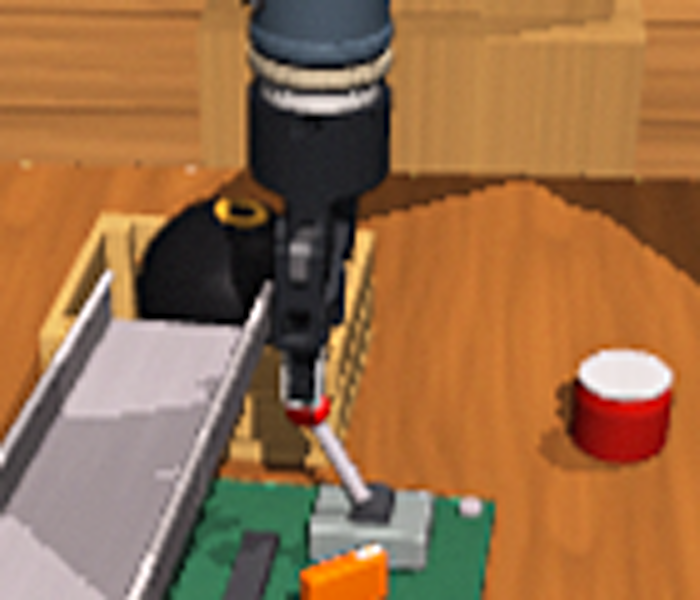

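Call:
jog_arm:
  motion:
    - {"tx": 4, "ty": 0, "tz": -3, "roll": 0}
    - {"tx": 7, "ty": 0, "tz": -2, "roll": 0}
    - {"tx": 7, "ty": 0, "tz": 0, "roll": 0}
    - {"tx": 7, "ty": 0, "tz": 0, "roll": 0}
    - {"tx": 3, "ty": 0, "tz": 0, "roll": 0}
    - {"tx": 0, "ty": 0, "tz": 0, "roll": 0}

```text
time_s: 43.6
position: [0.5479, -0.2637, 0.1013]
ee_rot: [-0.481, 0.511, 0.478, 0.528]
force: [0.0, -0.1, 0.2]
grip_width: 0.0853
```

```bash
python3 plan.py 0.5475 -.2625 .101 1.486
```

```text
t 43.6 tcp [ 0.5479 -0.2637  0.1013] tilt 0.0248 toolx [ 0.021  0.013 -1.   ] jaw yaw 1.49 w 0.0853 F [ 0.  -0.1  0.2] q [ 0.25  0.51  0.18  1.85 -0.15  0.79  2.01]
to target tool mm [0.3 0.5 1.1] dist 1
roll needed (x down => roll + turns cw): world yaw change -0.004 roll 0.004
```

Call:
jog_arm:
  motion:
    - {"tx": 0, "ty": 0, "tz": 0, "roll": 0}
    - {"tx": 0, "ty": 0, "tz": 0, "roll": 0}
    - {"tx": 0, "ty": 0, "tz": 0, "roll": 0}
    - {"tx": 0, "ty": 0, "tz": 0, "roll": 0}
    - {"tx": 0, "ty": 0, "tz": 0, "roll": 0}
    - {"tx": 0, "ty": 0, "tz": 0, "roll": 0}
    - {"tx": 0, "ty": 0, "tz": 0, "roll": 0}
  grip: 1

```text
time_s: 44.3
position: [0.5483, -0.2631, 0.1022]
ee_rot: [-0.481, 0.511, 0.478, 0.528]
force: [-0.2, 0.6, -0.3]
grip_width: 0.0225
```

```bash
python3 plan.py 0.4717 -.257 .101 1.486
```

```text
t 44.3 tcp [ 0.5483 -0.2631  0.1022] tilt 0.0259 toolx [ 0.022  0.013 -1.   ] jaw yaw 1.491 w 0.0225 F [-0.2  0.6 -0.3] q [ 0.25  0.5   0.18  1.84 -0.15  0.79  2.01]
to target tool mm [-0.4 76.9 -0.1] dist 77
roll needed (x down => roll + turns cw): world yaw change -0.005 roll 0.005
```

Call:
jog_arm:
  motion:
    - {"tx": -3, "ty": 6, "tz": 0, "roll": 0}
    - {"tx": -3, "ty": 9, "tz": 0, "roll": 0}
    - {"tx": -2, "ty": 9, "tz": 0, "roll": 0}
    - {"tx": -1, "ty": 9, "tz": 0, "roll": 0}
    - {"tx": 0, "ty": 9, "tz": 0, "roll": 0}

```text
time_s: 44.8
position: [0.503, -0.2595, 0.11]
ee_rot: [-0.482, 0.511, 0.478, 0.528]
force: [0.1, -0.7, -0.1]
grip_width: -0.0001
```

```bash
python3 plan.py 0.4717 -.257 .101 1.486; python3 - <<'E'
from rig import *
t=shot('side','s16.png');crop(t,'c23.png',220,60,140,120,5)
E
```

```text
t 44.8 tcp [ 0.503  -0.2595  0.11  ] tilt 0.0254 toolx [ 0.022  0.013 -1.   ] jaw yaw 1.492 w -0.0001 F [ 0.1 -0.7 -0.1] q [ 0.27  0.44  0.19  1.94 -0.15  0.76  2.03]
to target tool mm [ 8.4 31.6 -0.1] dist 33
roll needed (x down => roll + turns cw): world yaw change -0.006 roll 0.006
```

View pics/c23.png

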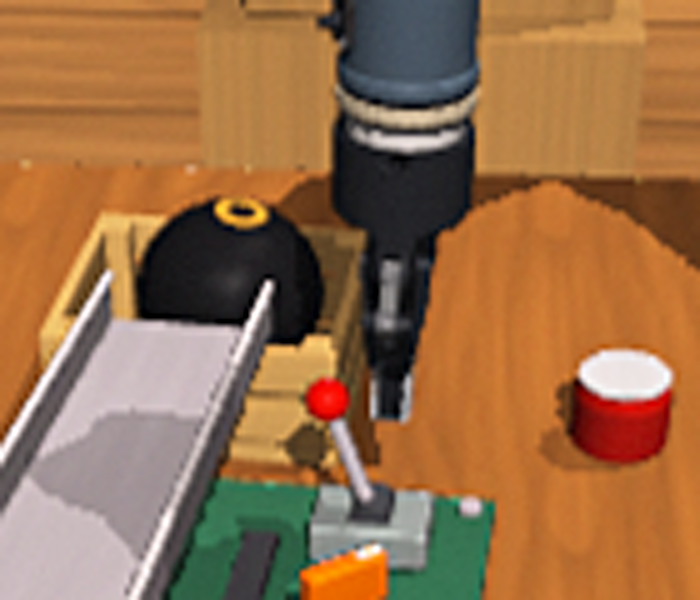

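```bash
python3 - <<'E'
from rig import *
t=pickle.load(open('pics/s16.png.pkl','rb')); q=np.load('rig.npy')
a=np.linspace(0,1,21); P=np.array([w(q,(80*np.sin(x-.5),-120,34+80*np.cos(x-.5))) for x in a]); d=np.linalg.norm(proj(t,P)-[327/5+220,399/5+60],axis=1); i=d.argmin(); print(a[i],d[i],P[i])
E
python3 plan.py .5372 -.2615 .16
```

```text
0.8 0.9549190630048036 [ 0.53845028 -0.26153198  0.11042692]
t 44.85 tcp [ 0.501  -0.2595  0.1098] tilt 0.0239 toolx [ 0.02   0.014 -1.   ] jaw yaw 1.49 w -0.0002 F [-2.8  0.5 -0.6] q [ 0.27  0.44  0.19  1.94 -0.14  0.76  2.03]
to target tool mm [-49.5 -37.2   1.7] dist 62
```

Call:
jog_arm:
  motion:
    - {"tx": 0, "ty": 0, "tz": 0, "roll": 0}
    - {"tx": 0, "ty": 0, "tz": 0, "roll": 0}
    - {"tx": 0, "ty": 0, "tz": 0, "roll": 0}
    - {"tx": 0, "ty": 0, "tz": 0, "roll": 0}
    - {"tx": 2, "ty": -7, "tz": 0, "roll": 0}
    - {"tx": 2, "ty": -10, "tz": 0, "roll": 0}
    - {"tx": 1, "ty": -10, "tz": 0, "roll": 0}
    - {"tx": 0, "ty": -8, "tz": 0, "roll": 0}
    - {"tx": 0, "ty": -3, "tz": 0, "roll": 0}
    - {"tx": 0, "ty": 0, "tz": 0, "roll": 0}
  grip: 0

```text
time_s: 45.85
position: [0.5447, -0.2631, 0.1057]
ee_rot: [-0.482, 0.51, 0.478, 0.528]
force: [0.6, 0.2, -0.6]
grip_width: 0.0855
```

```bash
python3 plan.py .5385 -.2615 .104; python3 - <<'E'
from rig import *
t=shot('side','s17.png');crop(t,'c24.png',220,60,140,120,5)
E
```

```text
t 45.85 tcp [ 0.5447 -0.2631  0.1057] tilt 0.026 toolx [ 0.023  0.013 -1.   ] jaw yaw 1.491 w 0.0855 F [ 0.6  0.2 -0.6] q [ 0.25  0.5   0.18  1.85 -0.15  0.79  2.01]
to target tool mm [1.6 6.3 1.1] dist 7
```

View pics/c24.png

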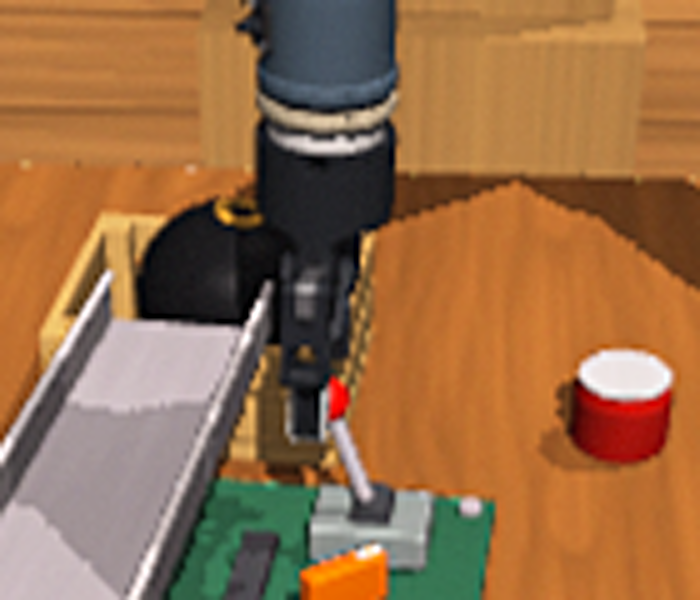

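Call:
jog_arm:
  motion:
    - {"tx": 2, "ty": 0, "tz": 0, "roll": 0}
    - {"tx": 1, "ty": 0, "tz": 0, "roll": 0}
    - {"tx": 0, "ty": 0, "tz": 0, "roll": 0}
    - {"tx": 0, "ty": 0, "tz": 0, "roll": 0}
    - {"tx": 0, "ty": 0, "tz": 0, "roll": 0}
    - {"tx": 0, "ty": 0, "tz": 0, "roll": 0}
    - {"tx": 0, "ty": 0, "tz": 0, "roll": 0}
    - {"tx": 0, "ty": 0, "tz": 0, "roll": 0}
  grip: 1

```text
time_s: 46.7
position: [0.5435, -0.2625, 0.1027]
ee_rot: [-0.481, 0.511, 0.478, 0.529]
force: [-0.3, 0.7, 0.1]
grip_width: 0.0228
```

Call:
jog_arm:
  motion:
    - {"tx": -1, "ty": 5, "tz": 0, "roll": 0}
    - {"tx": -1, "ty": 7, "tz": 0, "roll": 0}
    - {"tx": -1, "ty": 7, "tz": 0, "roll": 0}

```text
time_s: 47.0
position: [0.528, -0.2611, 0.1067]
ee_rot: [-0.485, 0.508, 0.475, 0.53]
force: [3.4, 1.1, -0.7]
grip_width: 0.0229
```

```bash
python3 plan.py .4772 -.2565 .10
```

```text
t 47.0 tcp [ 0.528  -0.2611  0.1067] tilt 0.0335 toolx [ 0.032  0.011 -0.999] jaw yaw 1.492 w 0.0229 F [ 3.4  1.1 -0.7] q [ 0.26  0.47  0.18  1.89 -0.15  0.77  2.02]
to target tool mm [ 5.1 51.2  0.5] dist 51
```

Call:
jog_arm:
  motion:
    - {"tx": -1, "ty": 6, "tz": 0, "roll": 0}
    - {"tx": 0, "ty": 6, "tz": 0, "roll": 0}
    - {"tx": 0, "ty": 6, "tz": 0, "roll": 0}
    - {"tx": 1, "ty": 6, "tz": 0, "roll": 0}
    - {"tx": 1, "ty": 6, "tz": 0, "roll": 0}

```text
time_s: 47.5
position: [0.4933, -0.2585, 0.1055]
ee_rot: [-0.484, 0.509, 0.476, 0.53]
force: [0.3, -0.5, 0.1]
grip_width: 0.0016
```

```bash
python3 plan.py .4772 -.2565 .10; python3 - <<'E'
from rig import *
t=shot('side','s18.png');crop(t,'c25.png',220,60,140,120,5)
E
```

```text
t 47.5 tcp [ 0.4933 -0.2585  0.1055] tilt 0.0311 toolx [ 0.029  0.012 -1.   ] jaw yaw 1.492 w 0.0016 F [ 0.3 -0.5  0.1] q [ 0.27  0.43  0.18  1.97 -0.15  0.74  2.04]
to target tool mm [ 5.  16.4  0.6] dist 17
```

View pics/c25.png

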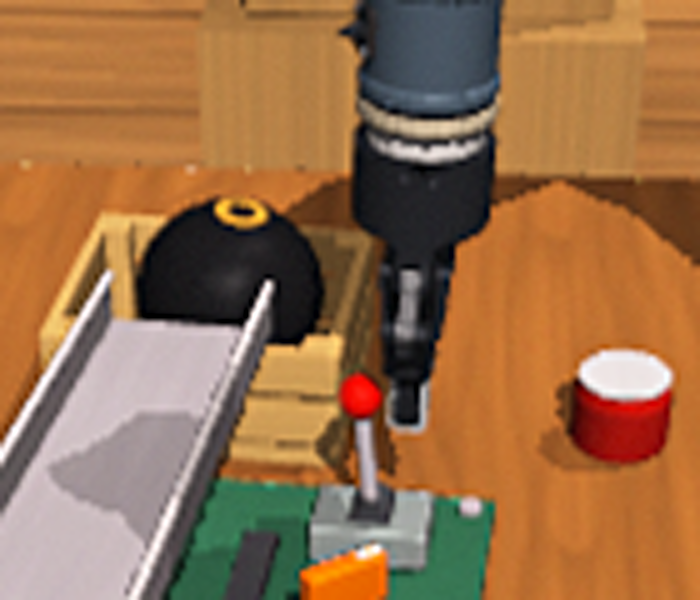

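Call:
jog_arm:
  motion:
    - {"tx": -10, "ty": 2, "tz": 0, "roll": 0}
    - {"tx": -20, "ty": 0, "tz": 0, "roll": 0}
    - {"tx": -15, "ty": 0, "tz": 0, "roll": 0}
    - {"tx": -3, "ty": -8, "tz": 0, "roll": 0}
    - {"tx": 0, "ty": -14, "tz": 0, "roll": 0}
    - {"tx": 0, "ty": -16, "tz": 0, "roll": 0}
    - {"tx": 0, "ty": -14, "tz": 0, "roll": 0}
    - {"tx": 0, "ty": -8, "tz": 0, "roll": 0}
    - {"tx": 0, "ty": -2, "tz": 0, "roll": 0}
    - {"tx": 0, "ty": 0, "tz": 0, "roll": 0}

```text
time_s: 48.55
position: [0.5479, -0.2655, 0.154]
ee_rot: [-0.479, 0.513, 0.479, 0.528]
force: [-0.2, 0.2, -0.5]
grip_width: 0.0001
```

```bash
python3 plan.py .556 -.2625 .106; python3 - <<'E'
from rig import *
t=shot('side','s19.png');crop(t,'c26.png',220,60,140,120,5); q=np.load('rig.npy')
a=np.linspace(0,1,21); P=np.array([w(q,(80*np.sin(x-.5),-120,34+80*np.cos(x-.5))) for x in a]); d=np.linalg.norm(proj(t,P)-[360/5+220,396/5+60],axis=1); i=d.argmin(); print(a[i],d[i],P[i])
E
```

```text
t 48.55 tcp [ 0.5479 -0.2655  0.154 ] tilt 0.0208 toolx [ 0.015  0.014 -1.   ] jaw yaw 1.488 w 0.0001 F [-0.2  0.2 -0.5] q [ 0.24  0.44  0.2   1.8  -0.13  0.9   1.99]
to target tool mm [48.2 -7.2  3. ] dist 49
0.55 1.047789166083348 [ 0.5188778  -0.25986564  0.11390002]
```

View pics/c26.png

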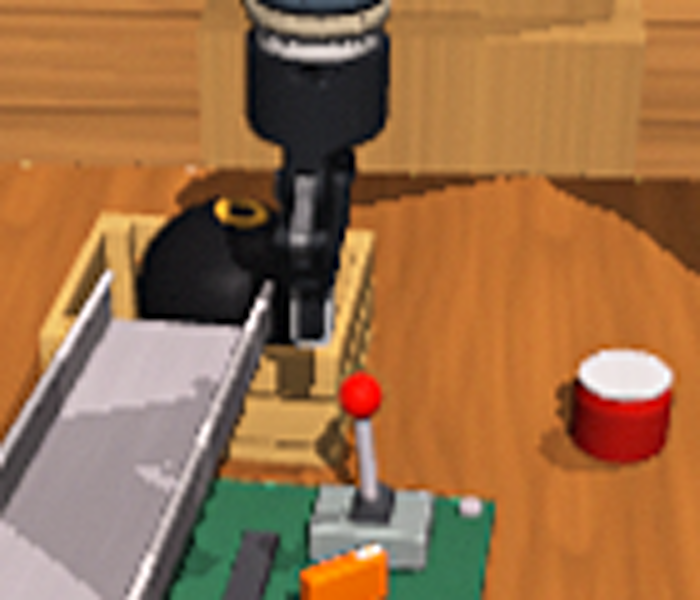

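Call:
jog_arm:
  motion:
    - {"tx": 0, "ty": -7, "tz": 3, "roll": 0}
    - {"tx": 8, "ty": 0, "tz": 1, "roll": 0}
    - {"tx": 12, "ty": 0, "tz": 0, "roll": 0}
    - {"tx": 12, "ty": 0, "tz": 0, "roll": 0}
    - {"tx": 10, "ty": 0, "tz": 0, "roll": 0}
    - {"tx": 4, "ty": 0, "tz": 0, "roll": 0}
    - {"tx": 0, "ty": 0, "tz": 0, "roll": 0}

```text
time_s: 49.3
position: [0.5533, -0.2607, 0.1026]
ee_rot: [-0.477, 0.514, 0.48, 0.527]
force: [-0.1, -0.3, -0.6]
grip_width: -0.0001
```

```bash
python3 plan.py .4995 -.2585 .106; python3 - <<'E'
from rig import *
t=shot('side','s20.png');crop(t,'c27.png',220,60,140,120,5)
E
```

```text
t 49.3 tcp [ 0.5533 -0.2607  0.1026] tilt 0.019 toolx [ 0.011  0.015 -1.   ] jaw yaw 1.486 w -0.0001 F [-0.1 -0.3 -0.6] q [ 0.24  0.51  0.18  1.83 -0.15  0.81  2.  ]
to target tool mm [-4.  53.7 -2.3] dist 54
```

View pics/c27.png

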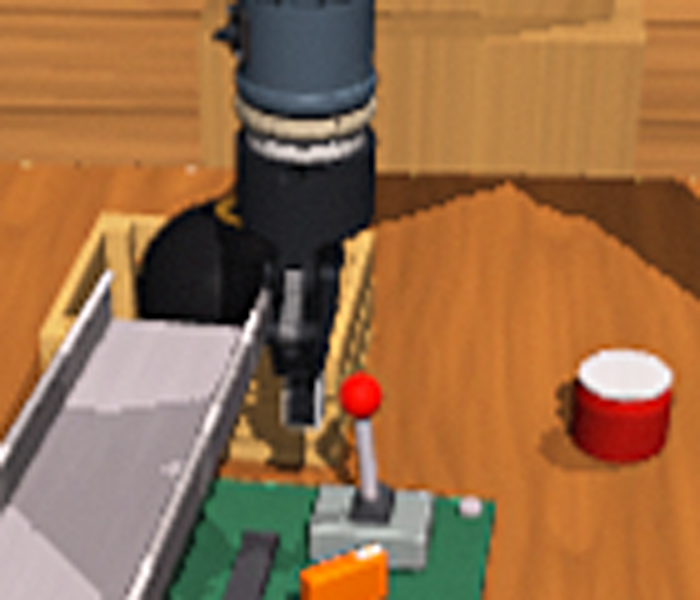

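Now push the ball back to the locked side.

Call:
jog_arm:
  motion:
    - {"tx": -1, "ty": 5, "tz": 0, "roll": 0}
    - {"tx": -1, "ty": 8, "tz": -1, "roll": 0}
    - {"tx": -1, "ty": 8, "tz": 0, "roll": 0}
    - {"tx": 0, "ty": 8, "tz": 0, "roll": 0}
    - {"tx": 0, "ty": 8, "tz": -1, "roll": 0}
    - {"tx": 0, "ty": 8, "tz": 0, "roll": 0}
    - {"tx": 0, "ty": 5, "tz": 0, "roll": 0}
    - {"tx": 0, "ty": 2, "tz": 0, "roll": 0}
    - {"tx": 0, "ty": 0, "tz": 0, "roll": 0}

```text
time_s: 50.25
position: [0.4987, -0.2589, 0.1079]
ee_rot: [-0.479, 0.513, 0.477, 0.529]
force: [1.6, 0.6, -1.8]
grip_width: -0.0003
```

```bash
python3 plan.py .4995 -.2585 .106; python3 - <<'E'
from rig import *
t=shot('side','s21.png');crop(t,'c28.png',220,60,140,120,5); q=np.load('rig.npy')
print([ (np.round((proj(t,w(q,(80*np.sin(a-.5),-120,34+80*np.cos(a-.5))))[0]-[220,60])*5)).tolist() for a in (0,.1,.2,.3)])
E
```

```text
t 50.25 tcp [ 0.4987 -0.2589  0.1079] tilt 0.0231 toolx [ 0.019  0.013 -1.   ] jaw yaw 1.486 w -0.0003 F [ 1.6  0.6 -1.8] q [ 0.27  0.44  0.19  1.95 -0.14  0.76  2.03]
to target tool mm [ 1.9 -0.7  0.4] dist 2
[[437.0, 412.0], [424.0, 406.0], [411.0, 401.0], [398.0, 397.0]]
```

View pics/c28.png

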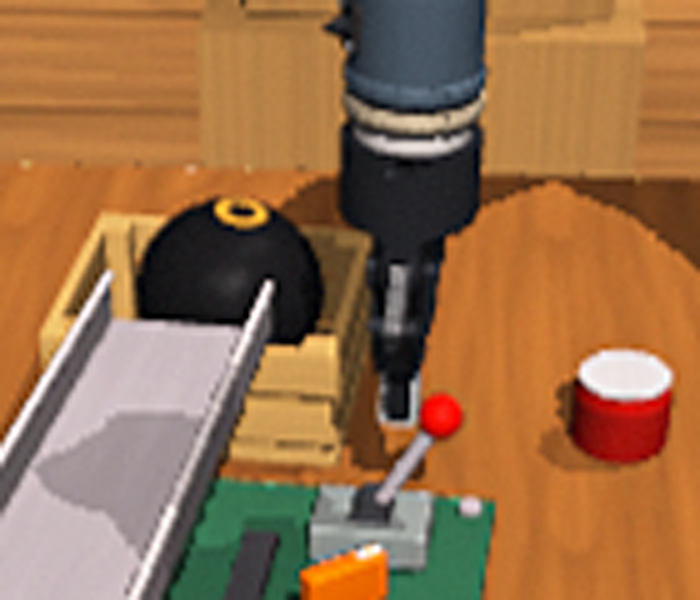

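Call:
jog_arm:
  motion:
    - {"tx": 0, "ty": -6, "tz": 0, "roll": 0}
    - {"tx": -10, "ty": -4, "tz": 0, "roll": 0}
    - {"tx": -20, "ty": 0, "tz": 0, "roll": 0}
    - {"tx": -25, "ty": 0, "tz": 0, "roll": 0}
    - {"tx": -20, "ty": 0, "tz": 0, "roll": 0}
    - {"tx": 0, "ty": 8, "tz": -15, "roll": 0}
    - {"tx": 0, "ty": 8, "tz": -30, "roll": 0}
    - {"tx": 0, "ty": 8, "tz": -30, "roll": 0}
    - {"tx": 0, "ty": 0, "tz": -15, "roll": 0}
    - {"tx": 0, "ty": 0, "tz": 0, "roll": 0}

```text
time_s: 51.3
position: [0.48, -0.3508, 0.1897]
ee_rot: [-0.481, 0.512, 0.479, 0.527]
force: [0.1, 0.2, 0.2]
grip_width: 0.0001
```

```bash
python3 plan.py; python3 - <<'E'
from rig import *
t1=shot('top','t22.png');s1=shot('side','s22.png')
crop(t1,'c29.png',250,120,140,115,5.7);crop(s1,'c30.png',200,130,140,110,5.7)
cv2.imwrite('pics/s22b.png',cv2.resize(cv2.cvtColor(s1['color'],cv2.COLOR_RGB2BGR),(800,600)))
q=np.load('rig.npy')
for p in (s1,t1):
  for th in (2.23,2.43,2.63): print(th,[np.round(proj(p,w(q,(r*np.cos(-th),r*np.sin(-th),83)))[0],1).tolist() for r in (22,-25)])
E
```

```text
t 51.3 tcp [ 0.48   -0.3508  0.1897] tilt 0.0212 toolx [ 0.017  0.012 -1.   ] jaw yaw 1.492 w 0.0001 F [0.1 0.2 0.2] q [ 0.39  0.38  0.24  1.8  -0.13  0.96  2.18]
2.23 [[294.1, 168.2], [281.6, 175.3]]
2.43 [[295.1, 169.0], [280.5, 174.5]]
2.63 [[295.9, 169.8], [279.6, 173.5]]
2.23 [[324.2, 208.5], [311.8, 197.2]]
2.43 [[323.1, 209.5], [313.1, 196.0]]
2.63 [[321.7, 210.3], [314.6, 195.1]]
```

View pics/c29.png

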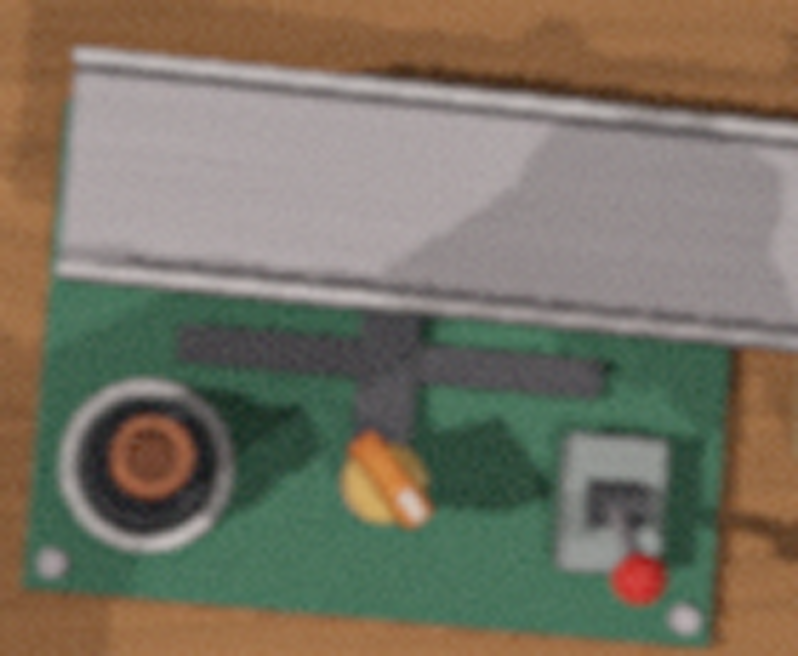

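View pics/c30.png

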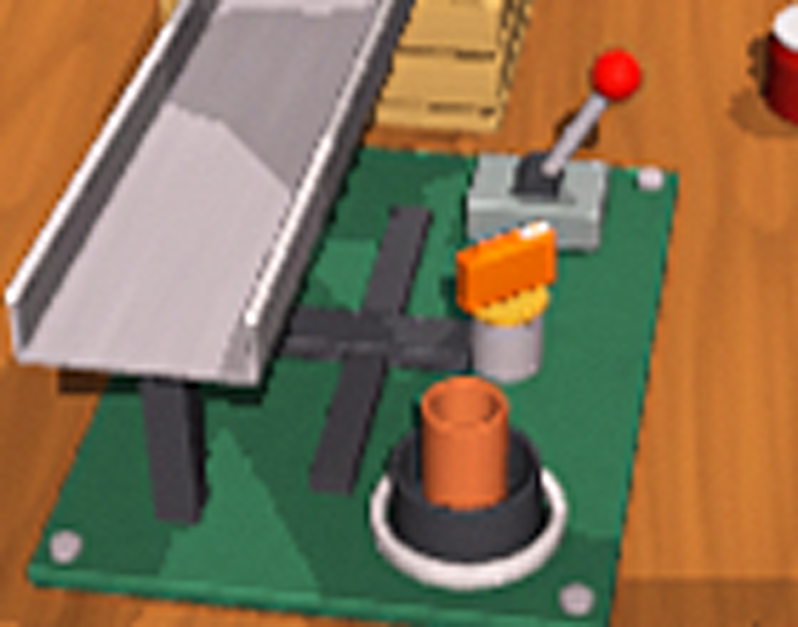

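View pics/s22b.png

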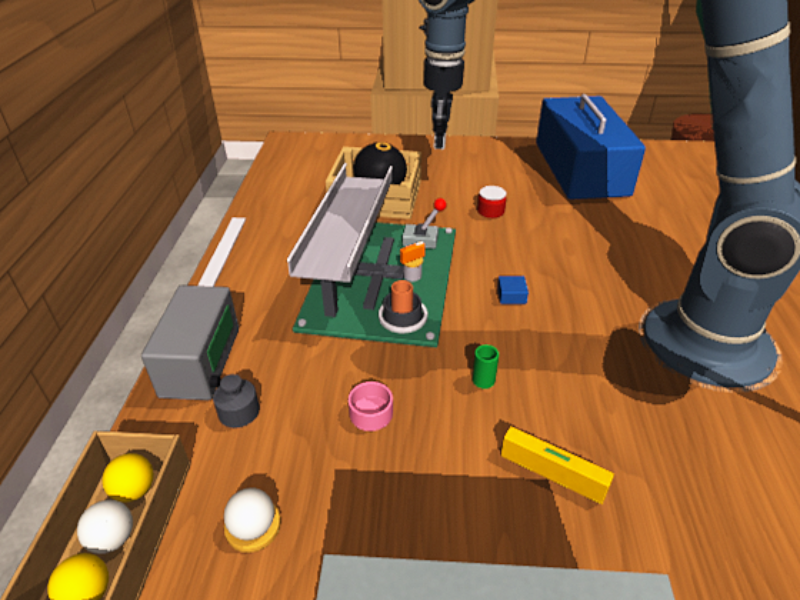

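```bash
python3 -c "
from station import bot
print(bot.sign_off())"
```

```text
the job is handed in; nothing more can be done
None
```

I did every step of the bias chute task and handed the job in at about 51 s. The hand-in gives no verdict, so these checks are my own.

- **Weights:** only cup_a and cup_c were on the counter; I found no cup_b or slug. In the last pictures cup_a stands upright in the well with cup_c upright inside it. The pink and green look-alikes were not touched.
- **Screw:** I turned it clockwise in two grips until it bottomed. The wrist moment rose from about 0.1 to 1.7 N m, with the gripper at about 3.98–4.06 rad. I then backed it off to about 2.45 rad by the gripper's angle. The top picture suggests 2.43–2.5, and the allowed range is 2.229–2.629.
- **Clamp lever:** I pushed it to free (about 0.98–1.0 rad in the picture) before turning the screw. When I came to lock it, my grip slipped off the ball twice, leaving the lever part-way. I then pushed it home from behind, and the last pictures put it at about 0 rad (locked).
- **Bystanders:** compared by eye with the first picture, they stand where they were. The arm was clear of everything at hand-in.
- **Disagreements:** the two cameras differed by up to 9 mm in y for the cups. I relied on the side camera after it matched the gripper's known position. The tool tilted by up to 0.07 rad during jogs, but by less than 0.01 rad when the weights were released.

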